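Fill, close and latch the transit case of parts cassettes

ROBOT

A 6-joint arm with a two-finger parallel gripper is mounted at the origin on a cart in front of the work surface, level with it; the furniture and walls round the work are solid. World frame = base frame: x ahead of the robot, y to its left, z up, the work surface at z = 0. Lengths are in m, angles in degrees, forces in N, time in s.
With the tool pointing down it reaches from about 0.4 to 0.825 m from the base axis. Payload 7 kg.
Tool frame: the origin (TCP) lies midway between the tips of the shut fingers; the grasp point (between the pads) lies 19 mm behind it; z points along the fingers, y is the direction in which the jaws open and shut (so a half turn about z gives the same grasp; the last joint's range is limited). The gripper opens to 88 mm and grips with 3 to 60 N. Pads are 19 mm wide; open, the fingers measure 130 mm over their backs; the gripper's body (78 mm by 193 mm) begins 47 mm behind the grasp point.
Start: joints at [84.689, 20.546, 0.682, 0, -70.136, -16.507], TCP at [0.251, 0.627, 0.227] pointing down, gripper open.
Joint ranges: [-176.03, 176.03], [-82.01, 121.73], [-58.28, 71.71], [-173.87, 95.51], [-174.79, -0.11], [-173.66, 173.66]. Speed limits (degrees/s): [136.94, 136.94, 172.46, 180, 180, 180].

INTERFACE

Orientations are given as [roll, pitch, yaw] about the fixed x, y, z axes, in that order (R = Rz(yaw) Ry(pitch) Rx(roll)).
In Python, from plant import ctrl, snapshot gives the robot as it stands.
- The arm moves only by the shell command python3 -m pendant 'ROWS'. ROWS is JSON, a list of rows, each a list of 7 numbers: the shift along the tool's x, y, z in m, then the turn, a rotation vector about the tool's x, y, z in rad, then the opening, from -1 (shut) to 1 (fully open), so that 0 is half open. In form: [[x, y, z, ax, ay, az, jaw], ...]. A call has 1 to 12 rows; each row is the pose to reach, as a shift and turn from the pose commanded when the call began, along the tool's axes at that moment; what a row does not reach only later rows make up. A row lasts 1/8 s, in which the tool goes at most 62.5 mm and 10.7 degrees, less where a joint would pass 70% of its speed; a pose out of reach is approached as far as the arm can. A call with a gripper value outside its range is refused whole. The fingers move at their own pace and stop on an object; the grip force is fixed at half the most. Time passes only in rows, so rows that repeat a pose let the fingers close. It gives the time, the measured TCP pose, the force and the opening at its end, in the units of the state.
- ctrl.get_obs(): the state, without advancing time (a new reading comes with each control period).
- snapshot(name): name is "scene" or "top" or "wrist"; returns a dict with "image" (384x512x3 uint8, blue, green, red), "mtx" (3x3 intrinsics, pixels), "k1" (the pictures are not rectified: a ray, as slopes to the right and down, at radius r is drawn at 1 + k1 r^2 times it, then the intrinsics apply), "eye" and "attitude" of the camera in the world; the wrist camera has in their place "tool_from_camera" (4x4, takes a point from camera to tool coordinates, whose origin is the TCP and whose axes are the flange's). Camera axes: x right, y up, looking along -z (the intrinsics and any distortion apply to the point x, -y, -z); pixel columns grow to the right and rows downward; lengths in m; the calibration is good to about 2 mm. A picture is of the moment at which its call begins: read the wrist's pose just before it. There is no depth.
- ctrl.close_job(): hands the job in, once; it reports no verdict.
The state is a dict: "clock": time; "joint_pos": joint angles; "qvel": joint speeds; "tau": joint torques, N m; "tool_pos": TCP position; "orientation": TCP orientation; "force": force on the tool from outside, world axes, zero at the start; "moment": the same for the moment, N m; "opening": finger opening in m.
Only numpy, scipy, OpenCV 4.12 (cv2) and the standard library are available. Lean on these libraries where they do the work, as an engineer would, in place of code of your own. Each camera call takes 0.05 s, during which the arm holds its last target.

TASK

Pack every loose cassette standing on the table into the transit case: slide each one upright down between two of the packed cassettes until it stands on the case floor, one to a gap. When all are in, fold the plain flap down flat, then the lapping flap with the lip over it, and swing the hook round fully into its catch. Leave the tin, the bottle and the screwdriver where they are.

Things in the scene. Friction and masses are not known exactly. Their poses are not given: they have to be found in the camera images.
- case: Plywood transit case, fixed, open on top. Outside 156 mm (x) by 220 (y), rim 80 mm high, floor 6 thick, inside 140 by 204. Origin: centre of its underside; x away from the robot, y to its left (within 0.25 rad). Four packed cassettes in a row along y, their 60 mm width along x, centred on x = 0 (40 mm for fingers at either end); three gaps between them, middles at y = -50, 0, +50 mm.
- cassette_a: Loose dark grey cassette, first of the two or three alike upright on the table right of the case (None if absent). 60 mm wide (x), 28 thick (y), 66 high (z), about 0.28 kg, weighted slippery foot. Broad faces bevelled: 22 mm thick at the foot, 28 from 7 mm up; above 46 mm narrowing to 10 at the top. Origin: centre of its underside. Half a turn about z makes no difference.
- cassette_b: Loose dark grey cassette, second of the two or three alike upright on the table right of the case (None if absent). 60 mm wide (x), 28 thick (y), 66 high (z), about 0.28 kg, weighted slippery foot. Broad faces bevelled: 22 mm thick at the foot, 28 from 7 mm up; above 46 mm narrowing to 10 at the top. Origin: centre of its underside. Half a turn about z makes no difference.
- cassette_c: Loose dark grey cassette, third of the two or three alike upright on the table right of the case (None if absent). 60 mm wide (x), 28 thick (y), 66 high (z), about 0.28 kg, weighted slippery foot. Broad faces bevelled: 22 mm thick at the foot, 28 from 7 mm up; above 46 mm narrowing to 10 at the top. Origin: centre of its underside. Half a turn about z makes no difference.
- row_0_top (a point): Middle of the top of packed cassette 0 of four (0 at the case's -y end), shaped like the loose ones, its top 72 mm over the table. Sprung: slides only along the case's y, 12 mm either way from home at y = -75 mm, pushed back by 0.4 N per mm; slippery (friction 0.25). Home gaps: 22 mm between flat faces, 50 between middles.
- row_1_top (a point): Middle of the top of packed cassette 1 of four (0 at the case's -y end), shaped like the loose ones, its top 72 mm over the table. Sprung: slides only along the case's y, 12 mm either way from home at y = -25 mm, pushed back by 0.4 N per mm; slippery (friction 0.25). The gaps widen to 40 mm at the tops.
- row_2_top (a point): Middle of the top of packed cassette 2 of four (0 at the case's -y end), shaped like the loose ones, its top 72 mm over the table. Sprung: slides only along the case's y, 12 mm either way from home at y = +25 mm, pushed back by 0.4 N per mm; slippery (friction 0.25). A loose cassette pushed into a gap spreads it to 56 mm between middles.
- row_3_top (a point): Middle of the top of packed cassette 3 of four (0 at the case's -y end), shaped like the loose ones, its top 72 mm over the table. Sprung: slides only along the case's y, 12 mm either way from home at y = +75 mm, pushed back by 0.4 N per mm; slippery (friction 0.25). A gap beside a filled one narrows by 3 mm.
- flap_plain (a joint): Plain flap, the half lid without lip or hook: hinged along x on the case's left rim (case y = +110, z = 80 mm), 154 mm long in x, reaching 109 mm from the hinge, 6 thick (top at z = 86 shut). rad: 0 shut flat, 1.57 upright, 2.35 fully open, leaning outward. Stiff hinge (0.13 N m): stays where left, must be pressed down flat.
- flap_plain_edge (a point): Middle of the free edge of the plain flap, 109 mm from its hinge. The steel catch for the hook stands on this flap, 14 mm high over its face, at case x = -3 to 26 mm, y = 29 to 43 mm when shut; the rest of the outer face is clear.
- flap_lap (a joint): Lapping flap, the half lid with an aluminium lip (12 mm over the joint, 3 mm thick) and the hook: hinged along x on the case's right rim (case y = -110, z = 80 mm); size, stiffness and joint values as the plain flap. It goes down second, lip over the plain flap. Hook and knob lie on its outer face at case x = -75 to +20 mm; the strip x = 35 to 77 mm is clear.
- flap_lap_edge (a point): Middle of the free edge of the lapping flap, 109 mm from its hinge.
- hook (a joint): Flat steel hook, 80 mm long, turning on the outer face of the lapping flap about a pivot at case x = 10, y = -40 mm (flap shut; hook's top then at z = 94). rad: 0 = along the case's +y, its end in the catch on the plain flap; 1.57 = open, lying along -x. Closes clockwise seen from above, stops at 0, stays where left (0.035 N m).
- hook_knob (a point): Middle of the hook's upright black knob, 14 mm across, 30 tall, 45 mm from the hook's pivot; this point is 15 mm below the knob's top. With the flap shut the knob reaches from z = 94 to 124 mm and ends at case x = 10, y = 5 mm when the hook is closed.
- grease_tin: Bystander: flat tin, 70 mm across, 28 mm high, near left of the case. Origin: centre of its underside.
- thread_lock: Bystander: small red bottle with a black spout, 36 mm across, 104 mm high, behind the case. Origin: centre of its underside.
- screwdriver: Bystander: short screwdriver, 160 mm, lying behind the case. Origin: middle of its length, on the table.
There are look-alikes about, which are no part of the job. What is shaped like the cassette_c but green is not meant.

How it is judged:
By the outcome, as a careful person would: the job done as asked, in the order asked, and still so for the second after the job is handed in, with the robot touching nothing.
Of cassette_a, cassette_b, cassette_c only 2 to 3 are there at a start; the rules pass over those that are not, and their reading is None.
At some moment in a run one of cassette_a, cassette_b, cassette_c may be knocked a few centimetres aside while the robot is not near it.
It also fails if it takes over 208 s, if anything falls off the work surface, if the arm or the gripper's body presses on something with over 40 N, if the wrist force passes 120 N, or if a joint passes its speed limit or range.

## Working session

There is one attempt and no reset: what is moved stays moved. The work goes in short steps, Python scripts to look and compute and a shell command to move; the robot and the scene stay as the last step left them, time stands still between calls to the robot, and variables do not carry over. Pictures are saved under pics/ and viewed, and the job is handed in when it is done.

```bash
ls; mkdir -p pics; python3 - <<'E'
from plant import ctrl, snapshot
import cv2
print(ctrl.get_obs())
for n in ("scene","top","wrist"):
    s=snapshot(n); cv2.imwrite(f"pics/{n}0.png",s["image"])
    print(n,{k:v for k,v in s.items() if k!="image"})
E
```

```text
pics
{'clock': 0.0, 'joint_pos': array([ 8.46879258e+01,  2.05909878e+01,  6.36208325e-01, -1.87718849e-02,
       -7.01344372e+01, -1.65069778e+01]), 'qvel': array([ 0.03266498, -0.00889702,  0.04791318, -0.07682755,  0.02788545,
       -0.06671253]), 'tau': array([ 5.12811657e-04, -5.82718241e+01,  2.93053436e+01,  6.99672773e+00,
        6.93808499e-03, -1.57439986e-04]), 'tool_pos': array([0.25073533, 0.62621203, 0.22565045]), 'orientation': array([ 1.79909446e+02, -8.43196286e-03, -2.18254381e+01]), 'force': array([-0.69390348, -0.70794497,  0.13314704]), 'moment': array([0.00171548, 0.01526714, 0.00326149]), 'opening': 0.08745964460915373}
scene {'mtx': array([[397.32532388,   0.        , 258.96851612],
       [  0.        , 397.32532388, 197.01232369],
       [  0.        ,   0.        ,   1.        ]]), 'k1': -0.0034464762870872706, 'eye': array([ 0.07397862, -0.69851818,  0.80106403]), 'attitude': array([ 49.53824455,   1.10950246, -39.19251607])}
top {'mtx': array([[473.77895544,   0.        , 258.98992773],
       [  0.        , 473.77895544, 186.53441254],
       [  0.        ,   0.        ,   1.        ]]), 'k1': -0.04613047264847671, 'eye': array([ 0.38894399, -0.05933613,  1.69124524]), 'attitude': array([  6.11062454,  -0.4444096 , -89.17343662])}
wrist {'mtx': array([[320.73316   ,   0.        , 253.25758608],
       [  0.        , 320.73316   , 191.91136048],
       [  0.        ,   0.        ,   1.        ]]), 'k1': -0.03493488858587706, 'tool_from_camera': array([[ 1.59638853e-04,  9.58664558e-01,  2.84538643e-01,
         7.68353769e-02],
       [ 9.99999729e-01,  5.16173113e-05, -7.34952886e-04,
        -4.84131131e-04],
       [-7.19260404e-04,  2.84538683e-01, -9.58664290e-01,
        -1.57194479e-01],
       [ 0.00000000e+00,  0.00000000e+00,  0.00000000e+00,
         1.00000000e+00]])}
```

View pics/scene0.png

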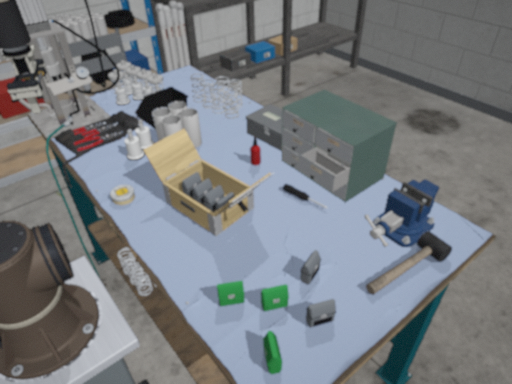

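View pics/top0.png

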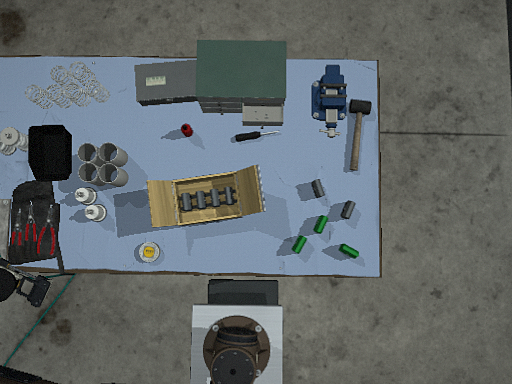

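The top view shows the case at about (208,196). There are two grey cassettes, at (318,188) and (348,210), and the rest are green decoys. I'll enlarge these and set up ray casting.

```bash
cat > h.py <<'E'
import numpy as np, cv2
from scipy.spatial.transform import Rotation as R
from plant import ctrl, snapshot
def cam(name):
    o=ctrl.get_obs(); s=snapshot(name)
    if name=="wrist":
        Rt=R.from_euler('xyz',o['orientation'],degrees=True).as_matrix(); T=s['tool_from_camera']
        s['R']=Rt@T[:3,:3]; s['eye']=o['tool_pos']+Rt@T[:3,3]
    else: s['R']=R.from_euler('xyz',s['attitude'],degrees=True).as_matrix()
    return s
def ray(s,uv):
    K=s['mtx']; x=(uv[0]-K[0,2])/K[0,0]; y=(uv[1]-K[1,2])/K[1,1]
    a,b=x,y
    for _ in range(20):
        f=1+s['k1']*(a*a+b*b); a,b=x/f,y/f
    return s['R']@np.array([a,-b,-1.])
def onz(s,uv,z):
    d=ray(s,uv); return s['eye']+d*(z-s['eye'][2])/d[2]
def proj(s,p):
    q=s['R'].T@(np.asarray(p)-s['eye']); a,b=q[0]/-q[2],-q[1]/-q[2]
    f=1+s['k1']*(a*a+b*b); K=s['mtx']
    return np.array([K[0,0]*a*f+K[0,2],K[1,1]*b*f+K[1,2]])
def tri(s1,u1,s2,u2):
    d1,d2=ray(s1,u1),ray(s2,u2);A=np.c_[d1,-d2]
    t=np.linalg.lstsq(A,s2['eye']-s1['eye'],rcond=None)[0]
    a,b=s1['eye']+d1*t[0],s2['eye']+d2*t[1]; return (a+b)/2,np.linalg.norm(a-b)
def crop(s,x0,y0,x1,y1,k,name):
    cv2.imwrite('pics/'+name,cv2.resize(s['image'][y0:y1,x0:x1],None,fx=k,fy=k,interpolation=cv2.INTER_CUBIC))
E
python3 - <<'E'
from h import *
s=cam("top"); crop(s,140,140,380,280,3.3,"t1.png")
c=cam("scene"); crop(c,130,120,350,380,2.3,"s1.png")
for u in [(318,188),(348,210)]: print(onz(s,u,0.05))
# table corner / decoy
E
```

```text
[ 0.56282007 -0.27546094  0.05      ]
[ 0.48749972 -0.38015719  0.05      ]
```

View pics/t1.png

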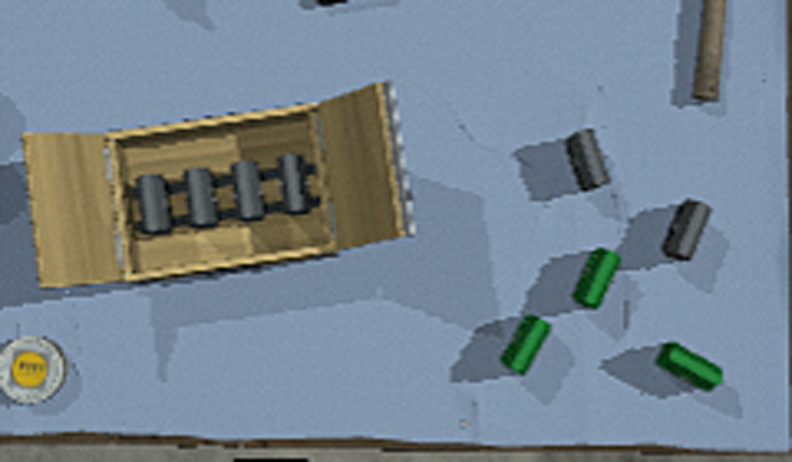

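View pics/s1.png

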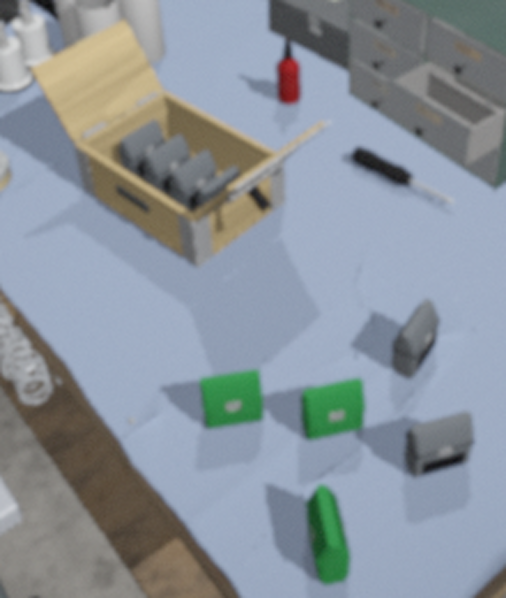

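```bash
cat >> h.py <<'E'
def go(p,yaw=None):
    """tool-frame shift & turn to reach world p, tool down at yaw(deg)"""
    o=ctrl.get_obs(); Rt=R.from_euler('xyz',o['orientation'],degrees=True)
    d=Rt.inv().apply(np.asarray(p)-o['tool_pos'])
    t=np.zeros(3) if yaw is None else (Rt.inv()*R.from_euler('xyz',[180,0,yaw],degrees=True)).as_rotvec()
    print('at',o['tool_pos'].round(4),o['orientation'].round(2),'t',round(o['clock'],2)); print('shift',d.round(4),'turn',t.round(4))
E
python3 - <<'E'
from h import *
go([0.50,-0.27,0.30],-90)
s=cam("top");c=cam("scene")
# case rim corners from top crop (px = 140+u/3.3)
for n,u in dict(pl_near=(126,280),pl_far=(108,137),lap_far=(318,103),lap_near=(335,250)).items():
    u=np.array(u)/3.3+140; print(n,onz(s,u,.08).round(4))
E
```

```text
at [0.2508 0.6264 0.2261] [ 1.7995e+02 -1.0000e-02 -2.1820e+01] t 0.25
shift [ 0.5645  0.7396 -0.0732] turn [ 6.0000e-04 -6.0000e-04  1.1899e+00]
pl_near [0.4267 0.2029 0.08  ]
pl_far [0.5744 0.2263 0.08  ]
lap_far [0.6133 0.0091 0.08  ]
lap_near [ 0.4608 -0.0114  0.08  ]
```

Case is centred near (0.519, 0.107) and yawed about 9°; the rim measures 217×152 mm, which fits the given size. Next I'll move over the cassettes.

```bash
python3 -m pendant '[[0.05,0.06,-0.05,0,0,0.15,1],[0.09,0.11,-0.073,0,0,0.3,1],[0.13,0.16,-0.073,0,0,0.45,1],[0.17,0.21,-0.073,0,0,0.6,1],[0.565,0.74,-0.073,0,0,1.19,1],[0.565,0.74,-0.073,0,0,1.19,1],[0.565,0.74,-0.073,0,0,1.19,1],[0.565,0.74,-0.073,0,0,1.19,1],[0.565,0.74,-0.073,0,0,1.19,1],[0.565,0.74,-0.073,0,0,1.19,1],[0.565,0.74,-0.073,0,0,1.19,1],[0.565,0.74,-0.073,0,0,1.19,1]]'; python3 -c "
from h import *
go([0.50,-0.27,0.30],-90)"
```

```text
clock: 1.85
tool_pos: [0.4496, -0.0821, 0.2996]
orientation: [-179.9, 0.0, -90.0]
force: [1.2, -0.6, 0.0]
opening: 0.0876
at [ 0.4496 -0.0821  0.2996] [-1.7991e+02  2.0000e-02 -8.9980e+01] t 1.85
shift [ 0.1879 -0.0504 -0.0004] turn [-0.0016  0.0004  0.0003]
```

```bash
python3 -m pendant '[[0.188,-0.05,0,0,0,0,1],[0.188,-0.05,0,0,0,0,1],[0.188,-0.05,0,0,0,0,1],[0.188,-0.05,0,0,0,0,1],[0.188,-0.05,0,0,0,0,1],[0.188,-0.05,0,0,0,0,1]]'; python3 - <<'E'
from h import *
s=cam("wrist"); cv2.imwrite('pics/w1.png',s['image']); print(s['eye'])
E
```

```text
clock: 2.6
tool_pos: [0.4993, -0.267, 0.2994]
orientation: [-180.0, 0.0, -89.9]
force: [0.3, -0.6, -0.2]
opening: 0.0877
[ 0.49969701 -0.34322443  0.45654331]
```

View pics/w1.png

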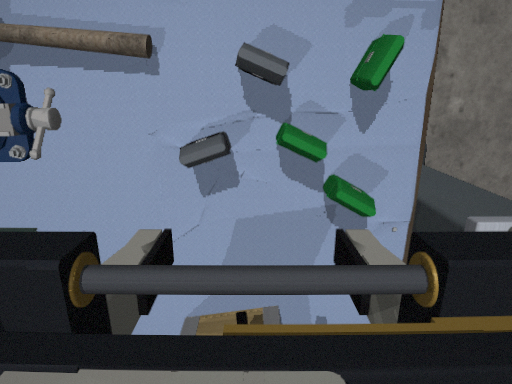

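The two grey cassettes are at (262,63) and (205,149), with green decoys nearby. I'll zoom in.

```bash
python3 - <<'E'
from h import *
s=cam("wrist"); crop(s,165,30,305,180,5,"w2.png")
E
```

```text
(no output)
```

View pics/w2.png

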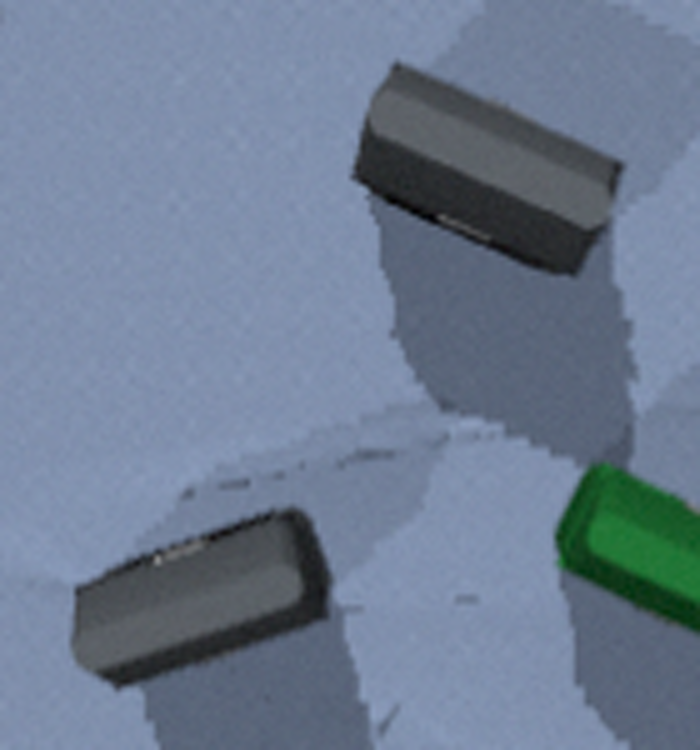

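```bash
python3 - <<'E'
from h import *
s=cam("wrist")
def q(n,pts,z):
    P=np.array([onz(s,np.array(p)/5+[165,30],z)[:2] for p in pts])
    L=np.linalg.norm(P[1]-P[0]),np.linalg.norm(P[2]-P[3]); W=np.linalg.norm(P[3]-P[0]),np.linalg.norm(P[2]-P[1])
    d=(P[1]-P[0])+(P[2]-P[3]); print(n,P.mean(0).round(4),'len',np.round(L,4),'wid',np.round(W,4),'dir',np.degrees(np.arctan2(d[1],d[0])).round(1))
q('A',[(78,590),(285,512),(328,612),(118,688)],.046)
q('Atop',[(76,632),(295,566),(302,600),(85,665)],.066)
q('B',[(398,65),(622,165),(575,272),(357,182)],.046)
q('Btop',[(385,92),(613,187),(600,222),(370,130)],.066)
g=snapshot
S=cam("scene"); crop(S,250,235,350,335,6,"s2.png")
E
```

```text
A [ 0.5613 -0.2776] len [0.0574 0.0589] wid [0.0272 0.0276] dir -159.9
Atop [ 0.5616 -0.2771] len [0.0568 0.0566] wid [0.0084 0.0085] dir -163.3
B [ 0.4884 -0.3816] len [0.0581 0.0568] wid [0.028  0.0269] dir 158.2
Btop [ 0.488  -0.3826] len [0.0559 0.0564] wid [0.0088 0.0081] dir 159.2
```

View pics/s2.png

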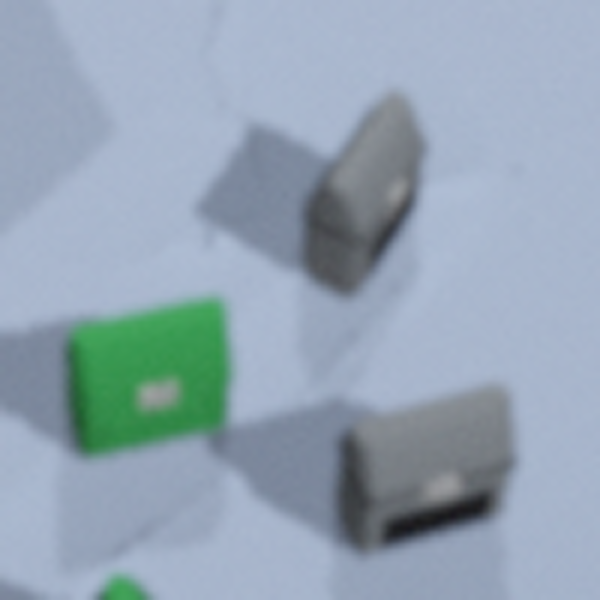

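A is at (0.5615, -0.277) with width direction 18°, and B at (0.488, -0.382) with width direction 158.5°. The 57–58 mm length and 27 mm thickness agree with the spec. I'll grasp A first.

```bash
python3 -c "
from h import *
go([0.5615,-0.277,0.13],-72)"
```

```text
at [ 0.4996 -0.2669  0.2996] [-179.94   -0.    -89.9 ] t 2.8
shift [ 0.0102 -0.0618  0.1697] turn [-1.000e-03 -2.000e-04 -3.125e-01]
```

```bash
python3 -m pendant '[[0.01,-0.062,0.03,0,0,-0.15,1],[0.01,-0.062,0.08,0,0,-0.312,1],[0.01,-0.062,0.13,0,0,-0.312,1],[0.01,-0.062,0.17,0,0,-0.312,1],[0.01,-0.062,0.17,0,0,-0.312,1]]'; python3 - <<'E'
from h import *
go([0.5615,-0.277,0.031],-72)
s=cam("wrist"); cv2.imwrite('pics/w3.png',s['image'])
E
```

```text
clock: 3.42
tool_pos: [0.5595, -0.2769, 0.1263]
orientation: [179.7, 0.2, -72.1]
force: [0.5, 0.1, 0.6]
opening: 0.0875
at [ 0.5595 -0.2769  0.1263] [179.7    0.18 -72.09] t 3.42
shift [ 0.001  -0.0024  0.0952] turn [ 0.0052  0.0031 -0.0015]
```

View pics/w3.png

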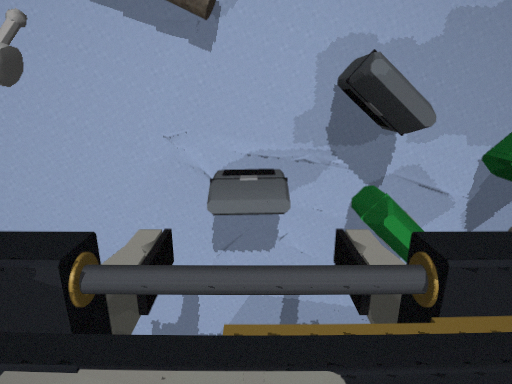

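```bash
python3 - <<'E'
from h import *
s=cam("wrist")
for u,z in [((212,180),.046),((288,180),.046),((208,213),.066),((291,213),.066),((209,194),.066),((290,194),.066)]: print(u,onz(s,u,z).round(4))
print(proj(s,[.5615,-.277,.066]))
crop(s,190,150,310,240,6,"w4.png")
E
```

```text
(212, 180) [ 0.5961 -0.282   0.046 ]
(288, 180) [ 0.5402 -0.3001  0.046 ]
(208, 213) [ 0.5912 -0.2629  0.066 ]
(291, 213) [ 0.5335 -0.2815  0.066 ]
(209, 194) [ 0.5944 -0.2771  0.066 ]
(290, 194) [ 0.5391 -0.2949  0.066 ]
[252.63401912 207.38741649]
```

View pics/w4.png

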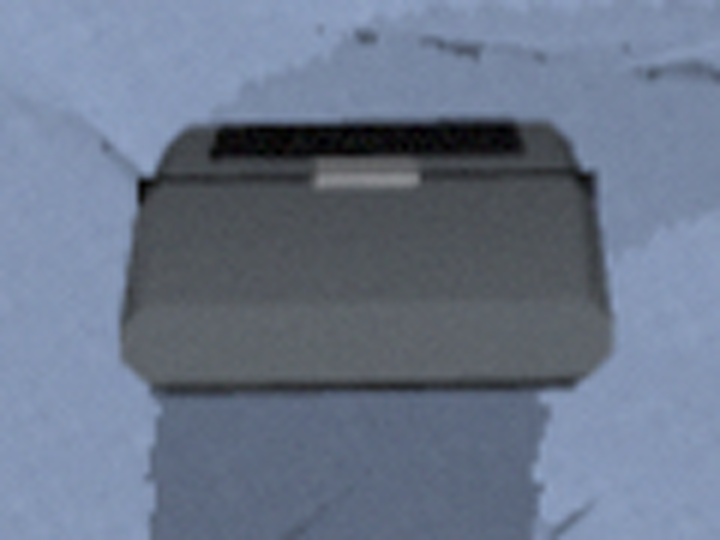

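The ridge centre is at (251,207), against a prediction of (252.6,207.4), so the position holds. I'll go down and grip.

```bash
python3 -m pendant '[[0.001,-0.001,0.04,0,0,0,1],[0.001,-0.001,0.075,0,0,0,1],[0.001,-0.001,0.095,0,0,0,1],[0.001,-0.001,0.095,0,0,0,0.4],[0.001,-0.001,0.095,0,0,0,0],[0.001,-0.001,0.095,0,0,0,0],[0.001,-0.001,0.095,0,0,0,0],[0.001,-0.001,0.095,0,0,0,0]]'
```

```text
clock: 4.53
tool_pos: [0.5637, -0.2789, 0.0358]
orientation: [-179.9, -0.1, -72.1]
force: [-1.0, 1.8, 8.0]
opening: 0.0596
```

```bash
python3 -m pendant '[[0,0,-0.03,0,0,0,0],[0,0,-0.08,0,0,0,0],[0,0,-0.14,0,0,0,0],[0,0,-0.2,0,0,0,0],[0,0,-0.25,0,0,0,0],[0,0,-0.25,0,0,0,0]]'; python3 -c "
from h import *
go([0.50,0.24,0.29],-81)"
```

```text
clock: 5.28
tool_pos: [0.5643, -0.2793, 0.2894]
orientation: [-179.6, -0.3, -72.1]
force: [-0.3, -0.0, -2.2]
opening: 0.0599
at [ 0.5643 -0.2793  0.2894] [-179.58   -0.27  -72.12] t 5.28
shift [-0.514  -0.0983 -0.0023] turn [-0.0076 -0.0041  0.1551]
```

```bash
python3 -m pendant '[[-0.03,-0.006,0,0,0,0.03,0],[-0.08,-0.015,0,0,0,0.06,0],[-0.13,-0.025,0,0,0,0.09,0],[-0.18,-0.035,0,0,0,0.12,0],[-0.23,-0.044,0,0,0,0.155,0],[-0.28,-0.054,0,0,0,0.155,0],[-0.33,-0.063,0,0,0,0.155,0],[-0.38,-0.073,0,0,0,0.155,0],[-0.43,-0.082,0,0,0,0.155,0],[-0.48,-0.092,0,0,0,0.155,0],[-0.514,-0.098,0,0,0,0.155,0],[-0.514,-0.098,0,0,0,0.155,0]]';  python3 - <<'E'
from h import *
go([0.50,0.24,0.29],-81)
s=cam("wrist"); cv2.imwrite('pics/w5.png',cv2.resize(s['image'],None,fx=1.56,fy=1.56))
E
```

```text
clock: 6.78
tool_pos: [0.497, 0.2425, 0.2822]
orientation: [179.9, -0.0, -80.9]
force: [0.7, 0.9, -2.7]
opening: 0.06
at [0.497  0.2425 0.2822] [ 1.7985e+02 -5.0000e-02 -8.0850e+01] t 6.78
shift [ 0.0029 -0.0026 -0.0078] turn [ 0.0026 -0.0008  0.0026]
```

View pics/w5.png

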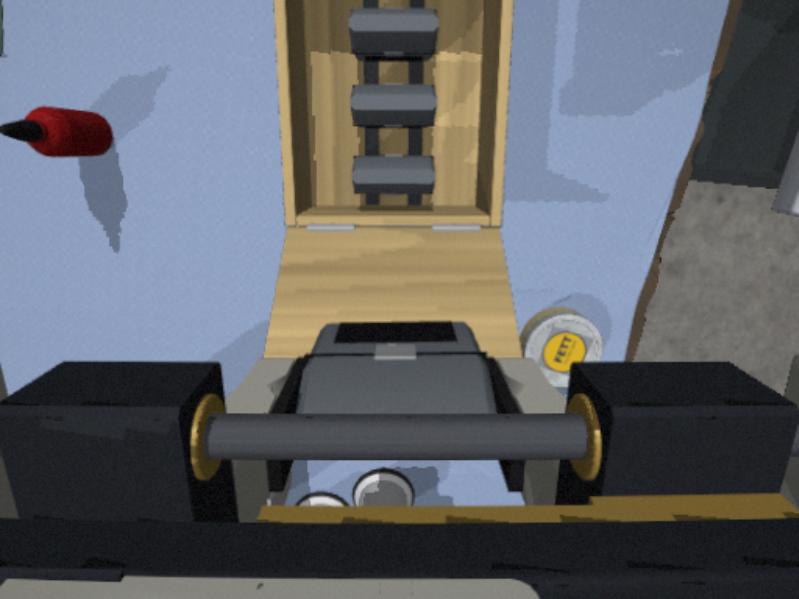

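```bash
python3 - <<'E'
from h import *
s=cam("wrist"); crop(s,170,0,335,155,4.8,"w6.png")
E
```

```text
(no output)
```

View pics/w6.png

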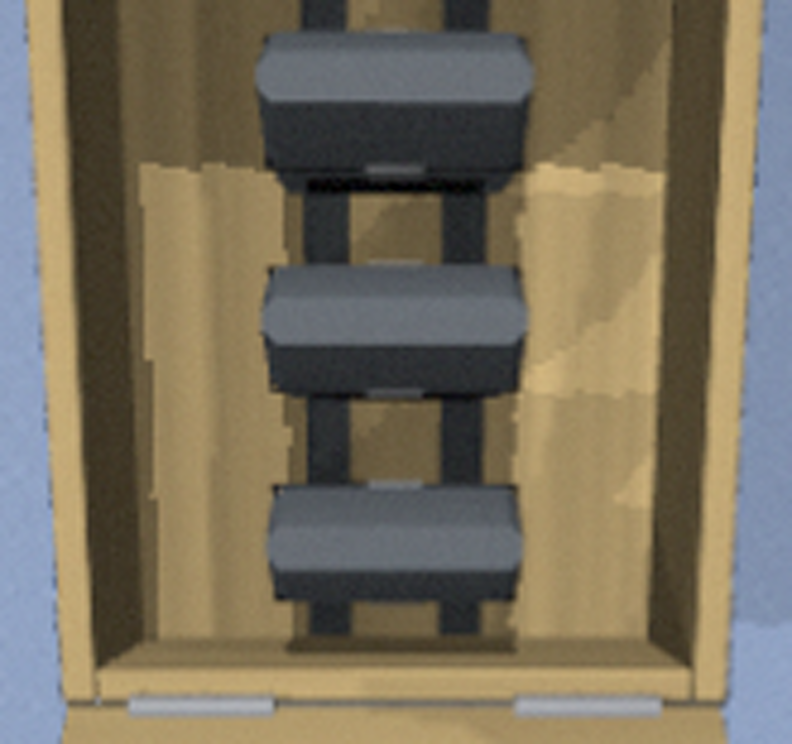

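```bash
python3 - <<'E'
from h import *
s=cam("wrist")
f=lambda u,z: onz(s,np.array(u)/4.8+[170,0],z)[:2]
r=[f(u,.072) for u in [(395,86),(394,331),(395,557)]]
print('rows123',np.round(r,4)); d=r[2]-r[0]; print(np.linalg.norm(r[1]-r[0]),np.linalg.norm(d),'yaw',np.degrees(np.arctan2(-d[0],d[1])))
L=f((65,700),.08);Rr=f((727,700),.08); w=L-Rr; print('rim',L.round(4),Rr.round(4),np.linalg.norm(w),'yaw',np.degrees(np.arctan2(w[1],w[0])))
for a,b in [((28,0),(65,700)),((762,0),(728,700))]:
    e=f(b,.08)-f(a,.08); print('side yaw',np.degrees(np.arctan2(-e[0],e[1])))
yaw=np.arctan2(w[1],w[0]);ex=w/np.linalg.norm(w);ey=np.array([-ex[1],ex[0]])
print('centre by rim',(L+Rr)/2-.11*ey)
d/=np.linalg.norm(d); print('centre by rows',r[1]-.025*d, r[2]-.075*d, r[0]+.025*d)
E
```

```text
rows123 [[0.5225 0.0859]
 [0.5148 0.1357]
 [0.5068 0.1849]]
0.05038042696501764 0.10018341659249755 yaw 9.008147418737801
rim [0.5781 0.2288] [0.4248 0.2045] 0.15518587187147548 yaw 9.020787995004936
side yaw 8.888068622956261
side yaw 9.40234676428131
centre by rim [0.51870596 0.10799571]
centre by rows [0.51871455 0.11102674] [0.51852401 0.11079757] [0.51855273 0.11061641]
```

The case is at centre (0.5186, 0.1108), yaw 9.0°. Row spacing comes out at 50.4 and 49.8 mm against 50, and rim width at 155 against 156. Next, move above the +50 gap.

```bash
python3 -c "
from h import *
go([0.511,0.158,0.16],-81)"
```

```text
at [0.4977 0.2401 0.2831] [ 1.7991e+02 -4.0000e-02 -8.1000e+01] t 6.92
shift [ 0.083  -0.0005  0.1232] turn [ 0.0016 -0.0008 -0.0001]
```

```bash
python3 -m pendant '[[0.03,0,0,0,0,0,0],[0.07,0,0,0,0,0,0],[0.083,0,0.02,0,0,0,0],[0.083,0,0.06,0,0,0,0],[0.083,0,0.10,0,0,0,0],[0.083,0,0.12,0,0,0,0],[0.083,0,0.12,0,0,0,0],[0.083,0,0.12,0,0,0,0]]';  python3 - <<'E'
from h import *
go([0.511,0.158,0.042],-81)
s=cam("scene"); crop(s,130,100,290,240,5,"s3.png")
E
```

```text
clock: 7.92
tool_pos: [0.5118, 0.1584, 0.1651]
orientation: [-179.9, 0.0, -81.0]
force: [-0.6, 0.2, -2.2]
opening: 0.0599
at [0.5118 0.1584 0.1651] [-1.7992e+02  2.0000e-02 -8.1030e+01] t 7.92
shift [0.0003 0.001  0.1231] turn [-0.0014  0.0003 -0.0006]
```

View pics/s3.png

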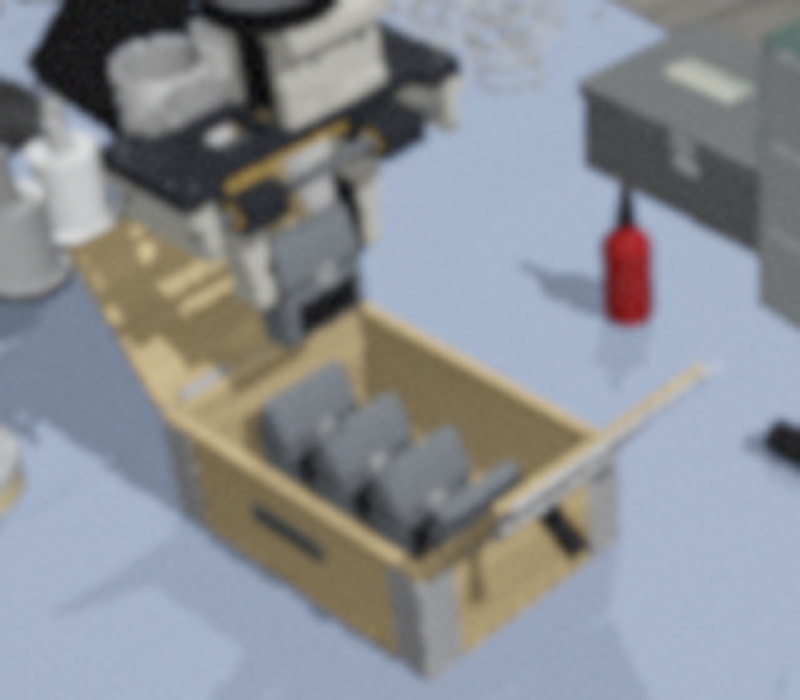

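The cassette hangs upright over the +y gap. Lowering it in stages and watching the force.

```bash
python3 -m pendant '[[0,0.001,0.03,0,0,0,0],[0,0.001,0.05,0,0,0,0],[0,0.001,0.065,0,0,0,0],[0,0.001,0.075,0,0,0,0],[0,0.001,0.085,0,0,0,0],[0,0.001,0.085,0,0,0,0]]'; python3 -m pendant '[[0,0,0.008,0,0,0,0],[0,0,0.016,0,0,0,0],[0,0,0.024,0,0,0,0],[0,0,0.030,0,0,0,0],[0,0,0.030,0,0,0,0]]'
```

```text
clock: 8.72
tool_pos: [0.5099, 0.1582, 0.0785]
orientation: [179.9, -0.0, -81.0]
force: [-0.2, -1.3, -2.7]
opening: 0.0595
clock: 9.35
tool_pos: [0.5097, 0.1583, 0.0483]
orientation: [179.9, -0.0, -81.0]
force: [0.4, -0.4, -3.4]
opening: 0.06
```

```bash
python3 -m pendant '[[0,0,0.003,0,0,0,0],[0,0,0.006,0,0,0,0],[0,0,0.009,0,0,0,0],[0,0,0.009,0,0,0,0]]'
```

```text
clock: 9.85
tool_pos: [0.5108, 0.1587, 0.0417]
orientation: [-179.9, -0.0, -80.9]
force: [-4.2, -3.1, 15.0]
opening: 0.0594
```

It's on the floor (15 N up). Opening only a little to keep clear of the walls, then retreating.

```bash
python3 -m pendant '[[0,0,-0.002,0,0,0,0.3],[0,0,-0.002,0,0,0,0.6],[0,0,-0.002,0,0,0,0.6],[0,0,-0.002,0,0,0,0.6]]'; python3 -m pendant '[[0,0,-0.01,0,0,0,0.6],[0,0,-0.03,0,0,0,0.6],[0,0,-0.06,0,0,0,0.6],[0,0,-0.12,0,0,0,0.6],[0,0,-0.18,0,0,0,0.6],[0,0,-0.24,0,0,0,0.6],[0,0,-0.26,0,0,0,0.6]]';  python3 - <<'E'
from h import *
go([0.48,-0.28,0.30],-100)
s=cam("scene"); crop(s,130,100,290,240,5,"s4.png")
s=cam("top"); crop(s,140,140,380,280,3.3,"t2.png")
E
```

```text
clock: 10.35
tool_pos: [0.5103, 0.1587, 0.042]
orientation: [-180.0, 0.0, -81.0]
force: [0.3, 0.0, 0.1]
opening: 0.07
clock: 11.22
tool_pos: [0.5113, 0.1589, 0.3074]
orientation: [-179.6, 0.2, -81.0]
force: [1.0, 0.3, -0.2]
opening: 0.0704
at [0.5113 0.1589 0.3074] [-1.7961e+02  1.5000e-01 -8.0990e+01] t 11.22
shift [0.4286 0.0997 0.0056] turn [-0.0064  0.0037  0.3318]
```

View pics/s4.png

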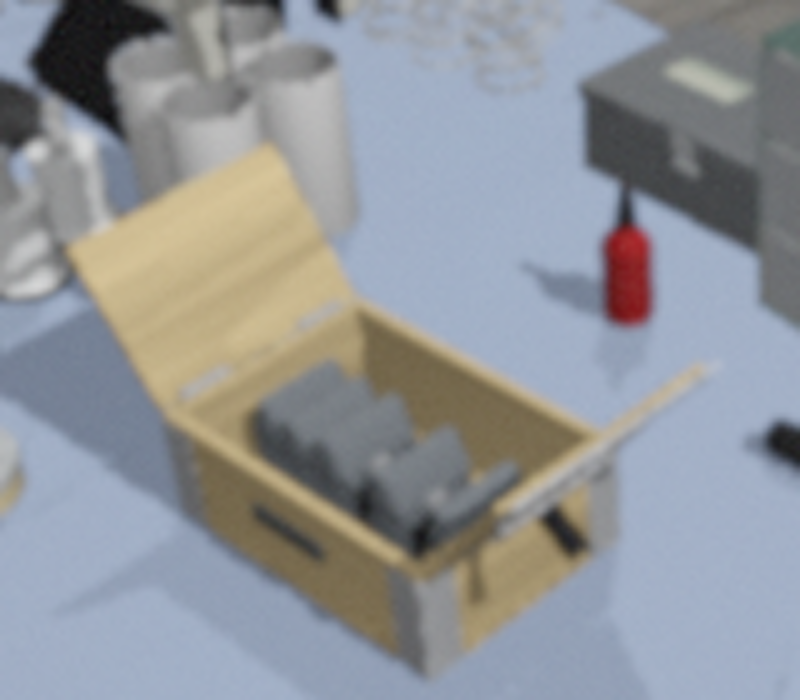

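View pics/t2.png

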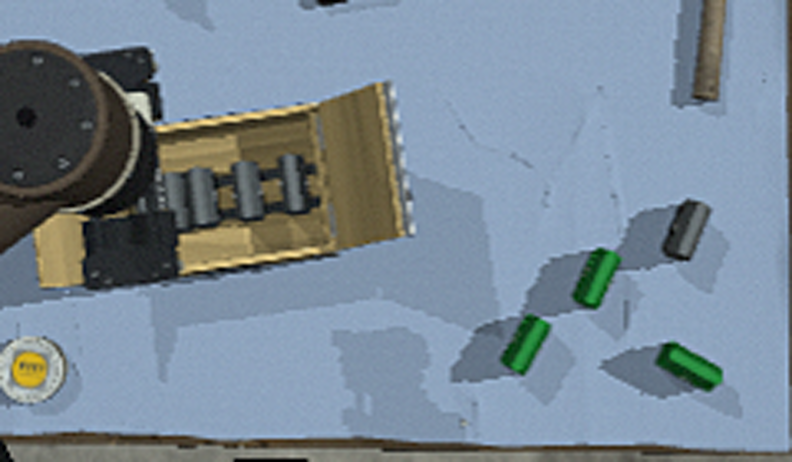

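A is seated in the +y gap and B hasn't moved. Going to B.

```bash
python3 -m pendant '[[0.05,0.012,0,0,0,0.05,0.6],[0.11,0.025,0,0,0,0.1,0.8],[0.17,0.04,0,0,0,0.15,1],[0.23,0.053,0,0,0,0.2,1],[0.29,0.067,0,0,0,0.25,1],[0.35,0.081,0,0,0,0.33,1],[0.4,0.093,0,0,0,0.33,1],[0.429,0.1,0,0,0,0.33,1],[0.429,0.1,0,0,0,0.33,1],[0.429,0.1,0,0,0,0.33,1]]';  python3 - <<'E'
from h import *
go([0.488,-0.382,0.13],-111.5)
s=cam("wrist"); crop(s,150,0,350,150,4,"w7.png"); print(proj(s,[.488,-.382,.066]))
E
```

```text
clock: 12.58
tool_pos: [0.478, -0.2806, 0.3014]
orientation: [179.9, 0.0, -99.9]
force: [0.1, 0.9, 0.1]
opening: 0.088
at [ 0.478  -0.2806  0.3014] [ 1.7993e+02  2.0000e-02 -9.9940e+01] t 12.57
shift [ 0.0982 -0.0275  0.1713] turn [1.200e-03 2.000e-04 2.017e-01]
[229.26455594  77.92970152]
```

View pics/w7.png

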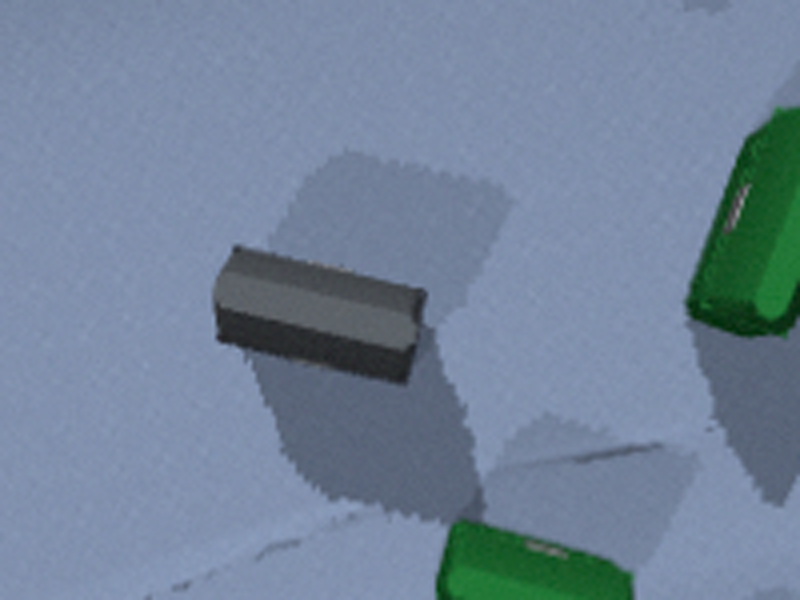

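```bash
python3 -m pendant '[[0.05,-0.014,0.03,0,0,0.1,1],[0.098,-0.0275,0.08,0,0,0.2,1],[0.098,-0.0275,0.13,0,0,0.2,1],[0.098,-0.0275,0.175,0,0,0.2,1],[0.098,-0.0275,0.175,0,0,0.2,1],[0.098,-0.0275,0.175,0,0,0.2,1]]';  python3 - <<'E'
from h import *
go([0.488,-0.382,0.032],-111.5)
s=cam("wrist"); cv2.imwrite("pics/w8.png",s['image']); print(proj(s,[.488,-.382,.066]))
E
```

```text
clock: 13.38
tool_pos: [0.4901, -0.3821, 0.1291]
orientation: [-179.9, -0.0, -111.3]
force: [-0.2, 0.2, 0.2]
opening: 0.0872
at [ 0.4901 -0.3821  0.1291] [-1.7987e+02 -4.0000e-02 -1.1127e+02] t 13.38
shift [0.0006 0.0022 0.0971] turn [-0.0023 -0.0007  0.004 ]
[256.14487903 205.8941582 ]
```

View pics/w8.png

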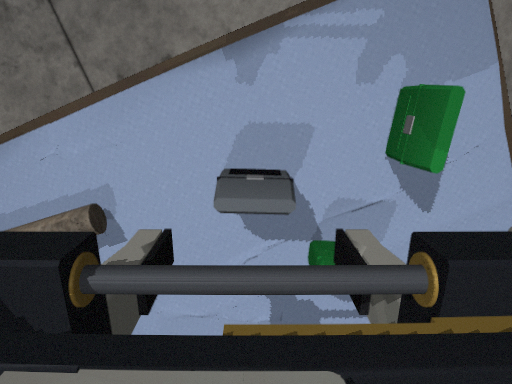

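```bash
python3 - <<'E'
from h import *
o=ctrl.get_obs(); Rt=R.from_euler('xyz',o['orientation'],degrees=True)
s=cam("wrist")
for u in [(310,242),(335,242),(310,265),(335,265)]:
  for z in (.046,.066): print(u,z,Rt.inv().apply(onz(s,u,z)-o['tool_pos']).round(3))
E
```

```text
(310, 242) 0.046 [-0.038  0.047  0.084]
(310, 242) 0.066 [-0.028  0.043  0.064]
(335, 242) 0.046 [-0.038  0.067  0.083]
(335, 242) 0.066 [-0.028  0.062  0.064]
(310, 265) 0.046 [-0.059  0.048  0.084]
(310, 265) 0.066 [-0.048  0.044  0.064]
(335, 265) 0.046 [-0.059  0.069  0.083]
(335, 265) 0.066 [-0.048  0.063  0.063]
```

```bash
python3 -m pendant '[[0.001,0.002,0.04,0,0,0,0.8],[0.001,0.002,0.075,0,0,0,0.8],[0.001,0.002,0.095,0,0,0,0.8],[0.001,0.002,0.095,0,0,0,0.3],[0.001,0.002,0.095,0,0,0,0],[0.001,0.002,0.095,0,0,0,0],[0.001,0.002,0.095,0,0,0,0]]';python3 -m pendant '[[0,0,-0.03,0,0,0,0],[0,0,-0.08,0,0,0,0],[0,0,-0.14,0,0,0,0],[0,0,-0.2,0,0,0,0],[0,0,-0.25,0,0,0,0],[0,0,-0.25,0,0,0,0]]'; python3 -c "
from h import *
go([0.504,0.202,0.29],-81)"
```

```text
clock: 14.35
tool_pos: [0.488, -0.3829, 0.0342]
orientation: [-179.8, -0.0, -111.3]
force: [-0.0, 0.9, 7.1]
opening: 0.0598
clock: 15.1
tool_pos: [0.4878, -0.3832, 0.2874]
orientation: [-179.5, -0.0, -111.4]
force: [0.0, -0.0, -4.4]
opening: 0.0601
at [ 0.4878 -0.3832  0.2874] [-1.7951e+02 -4.0000e-02 -1.1136e+02] t 15.1
shift [-0.5509  0.1981 -0.0047] turn [-0.0081 -0.0029 -0.5299]
```

```bash
python3 -m pendant '[[-0.03,0.01,0,0,0,-0.06,0],[-0.08,0.027,0,0,0,-0.14,0],[-0.13,0.044,0,0,0,-0.22,0],[-0.18,0.061,0,0,0,-0.3,0],[-0.23,0.078,0,0,0,-0.38,0],[-0.28,0.095,0,0,0,-0.46,0],[-0.33,0.112,0,0,0,-0.53,0],[-0.38,0.129,0,0,0,-0.53,0],[-0.43,0.146,0,0,0,-0.53,0],[-0.48,0.163,0,0,0,-0.53,0],[-0.515,0.175,0,0,0,-0.53,0],[-0.515,0.175,0,0,0,-0.53,0]]';  python3 - <<'E'
from h import *
go([0.5264,0.0614,0.165],-81)
s=cam("wrist"); crop(s,156,30,356,230,3,"w9.png")
E
```

```text
clock: 16.6
tool_pos: [0.5102, 0.1631, 0.2802]
orientation: [179.8, -0.0, -80.9]
force: [0.2, -0.5, -3.4]
opening: 0.0601
at [0.5102 0.1631 0.2802] [ 1.7984e+02 -2.0000e-02 -8.0850e+01] t 16.6
shift [ 0.1029 -0.0002  0.1153] turn [ 0.0028 -0.0003  0.0025]
```

View pics/w9.png

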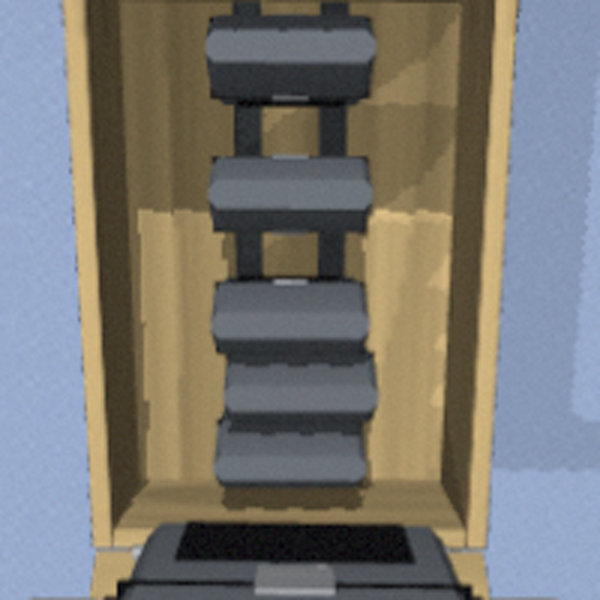

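```bash
python3 - <<'E'
from h import *
s=cam("wrist")
f=lambda u,z: onz(s,np.array(u)/3+[156,30],z)[:2]
C=np.array([.5186,.1108]);c,n=np.cos(np.radians(9)),np.sin(np.radians(9))
M=np.array([[c,n],[-n,c]])
for nme,u in dict(r0=(291,47),r1=(291,193),r2=(290,325),a=(300,399),r3=(291,465)).items(): print(nme,(M@(f(u,.072)-C)).round(4))
E
```

```text
r0 [-0.0006 -0.0776]
r1 [-0.0007 -0.0281]
r2 [-0.0004  0.0199]
a [-0.0043  0.0483]
r3 [-0.0009  0.0747]
```

```bash
python3 -m pendant '[[0.03,0,0,0,0,0,0],[0.07,0,0,0,0,0,0],[0.104,0,0,0,0,0,0],[0.104,0,0.03,0,0,0,0],[0.104,0,0.07,0,0,0,0],[0.104,0,0.11,0,0,0,0],[0.104,0,0.11,0,0,0,0],[0.104,0,0.11,0,0,0,0]]';  python3 - <<'E'
from h import *
go([0.5266,0.0604,0.04],-81)
s=cam("scene"); crop(s,130,100,290,240,5,"s5.png")
s=cam("wrist"); cv2.imwrite("pics/w10.png",s['image'])
E
```

```text
clock: 17.7
tool_pos: [0.5282, 0.0578, 0.1736]
orientation: [-179.9, -0.0, -81.0]
force: [0.1, 0.8, -3.0]
opening: 0.0596
at [0.5282 0.0578 0.1736] [-1.7991e+02 -2.0000e-02 -8.1020e+01] t 17.7
shift [-0.0028  0.0014  0.1336] turn [-0.0015 -0.0003 -0.0004]
```

View pics/s5.png

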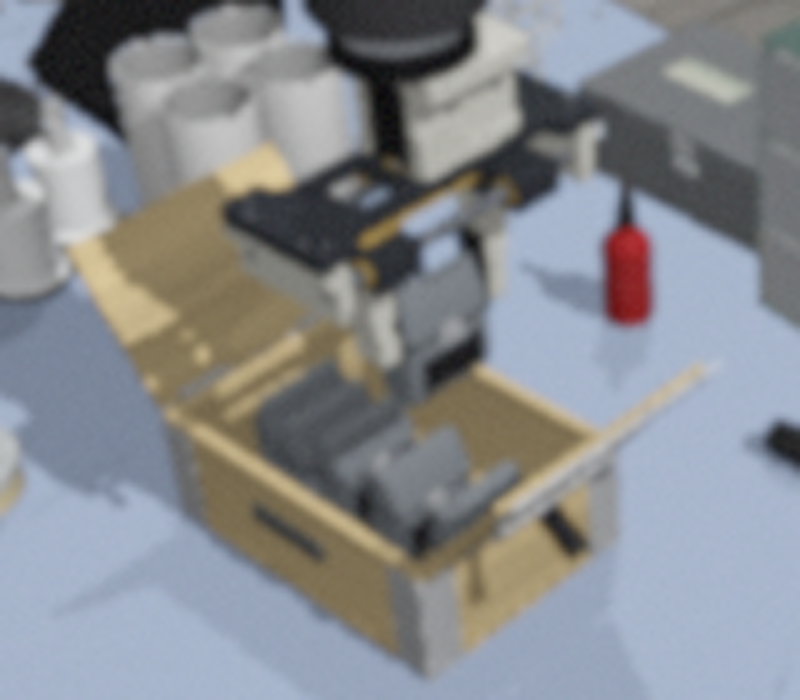

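View pics/w10.png

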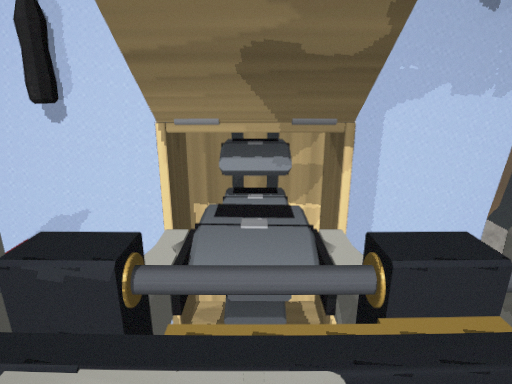

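Aligned with the -y gap and the camera clears the flap. Descending.

```bash
python3 -m pendant '[[-0.003,0.001,0.03,0,0,0,0],[-0.003,0.001,0.055,0,0,0,0],[-0.003,0.001,0.075,0,0,0,0],[-0.003,0.001,0.088,0,0,0,0],[-0.003,0.001,0.095,0,0,0,0],[-0.003,0.001,0.095,0,0,0,0]]'; python3 -m pendant '[[0,0,0.008,0,0,0,0],[0,0,0.016,0,0,0,0],[0,0,0.024,0,0,0,0],[0,0,0.031,0,0,0,0],[0,0,0.034,0,0,0,0],[0,0,0.034,0,0,0,0]]'
```

```text
clock: 18.55
tool_pos: [0.5261, 0.0611, 0.0772]
orientation: [-180.0, -0.0, -81.0]
force: [0.3, -1.1, -3.7]
opening: 0.0596
clock: 19.3
tool_pos: [0.5257, 0.061, 0.0426]
orientation: [180.0, -0.0, -81.0]
force: [0.2, -1.0, -4.5]
opening: 0.06
```

```bash
python3 -m pendant '[[0,0,0.003,0,0,0,0],[0,0,0.006,0,0,0,0],[0,0,0.006,0,0,0,0]]'
```

```text
clock: 19.68
tool_pos: [0.5272, 0.0611, 0.04]
orientation: [-179.8, -0.0, -80.9]
force: [-7.9, -1.8, 24.9]
opening: 0.0601
```

On the floor, with z matching the predicted 0.040. Releasing.

```bash
python3 -m pendant '[[0,0,-0.003,0,0,0,0.3],[0,0,-0.003,0,0,0,0.6],[0,0,-0.003,0,0,0,0.6],[0,0,-0.003,0,0,0,0.6]]'; python3 -m pendant '[[0,0,-0.01,0,0,0,0.6],[0,0,-0.03,0,0,0,0.6],[0,0,-0.06,0,0,0,0.6],[0,0,-0.12,0,0,0,0.6],[0,0,-0.18,0,0,0,0.6],[0,0,-0.24,0,0,0,0.6],[-0.06,0,-0.26,0,0,0,0.6],[-0.12,0,-0.26,0,0,0,0.6],[-0.12,0,-0.26,0,0,0,0.6]]';  python3 - <<'E'
from h import *
s=cam("scene"); crop(s,130,100,290,240,5,"s6.png")
s=cam("wrist"); cv2.imwrite("pics/w11.png",cv2.resize(s['image'],None,fx=1.5,fy=1.5))
s=cam("top"); crop(s,20,100,260,290,3.1,"t3.png")
E
```

```text
clock: 20.18
tool_pos: [0.5261, 0.0612, 0.0399]
orientation: [180.0, 0.0, -81.0]
force: [0.9, 0.2, 0.8]
opening: 0.0699
clock: 21.3
tool_pos: [0.5065, 0.1828, 0.3008]
orientation: [-179.9, 0.1, -80.8]
force: [0.2, 0.4, 0.5]
opening: 0.0703
```

View pics/w11.png

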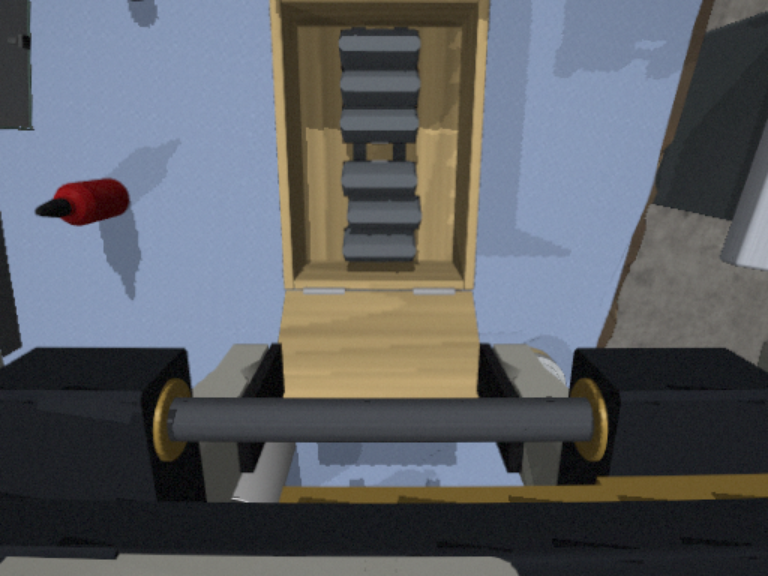

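View pics/s6.png

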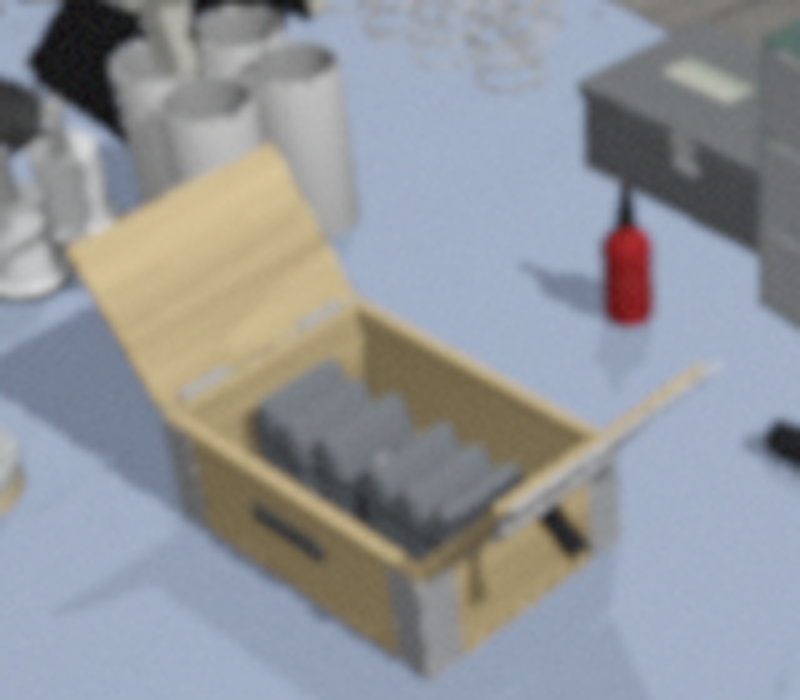

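View pics/t3.png

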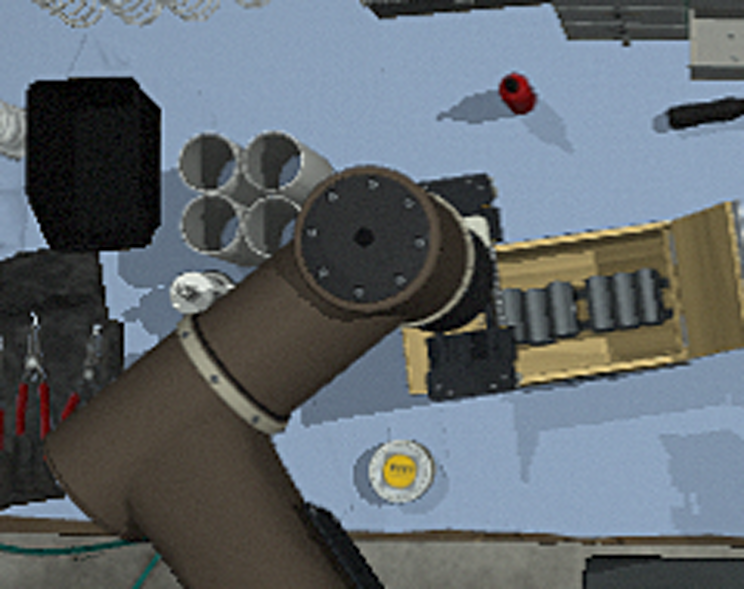

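Both are seated, so all six now stand in the row. For the plain flap I need the positions of the mugs behind it and the flap edge.

```bash
python3 - <<'E'
import h
from h import *
s=cam("top"); c=cam("scene")
C=np.array([.5186,.1095]);a=np.radians(9);M=np.array([[np.cos(a),np.sin(a)],[-np.sin(a),np.cos(a)]])
im0=cv2.imread('pics/top0.png')
cv2.imwrite('pics/t4.png',cv2.resize(im0[130:270,60:220],None,fx=5,fy=5,interpolation=cv2.INTER_CUBIC))
# triangulate flap plain edge corners: scene crop /5+(130,100); top crop0 /3.3+140
for n,us,ut in [('near',(70,250),(42,287)),('far',(270,147),(24,133))]:
    p,e=tri(c,np.array(us)/5+[130,100],s,np.array(ut)/3.3+140); print(n,p.round(4),e,(M@(p[:2]-C)).round(4))
for n,us,ut in [('lap far',(712,365),(388,84)),('lap near',(505,515),(410,236))]:
    p,e=tri(c,np.array(us)/5+[130,100],s,np.array(ut)/3.3+140); print(n,p.round(4),e,(M@(p[:2]-C)).round(4))
E
```

```text
near [0.4168 0.2714 0.1615] 0.00029238973741803223 [-0.0752  0.1759]
far [0.5671 0.2955 0.1608] 0.0016063498796430522 [0.077  0.1761]
lap far [ 0.6212 -0.0634  0.1689] 0.0008058292688815987 [ 0.0743 -0.1869]
lap near [ 0.4709 -0.0864  0.165 ] 0.002149487508137835 [-0.0778 -0.186 ]
```

View pics/t4.png

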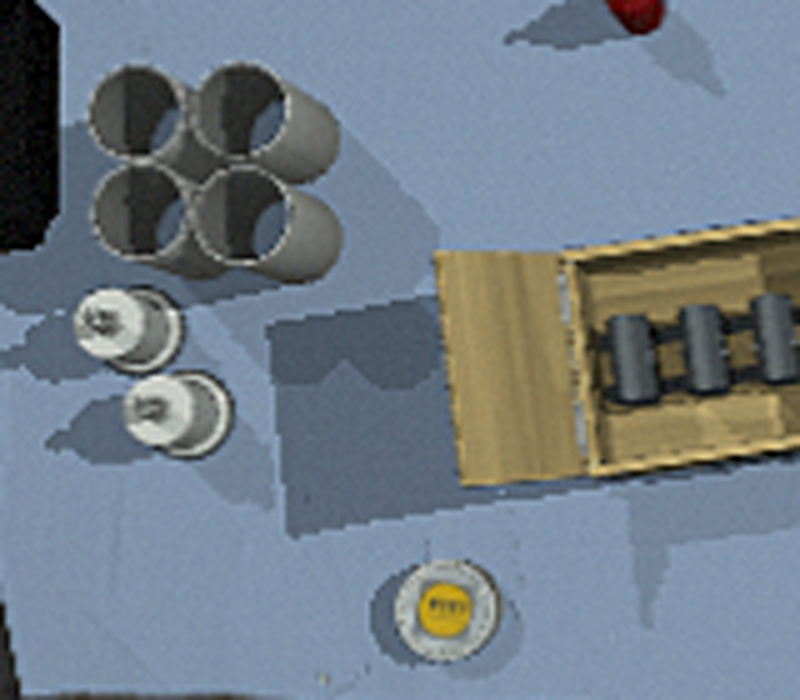

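```bash
python3 - <<'E'
from h import *
s=cam("top"); c=cam("scene")
C=np.array([.5186,.1095]);a=np.radians(9);M=np.array([[np.cos(a),np.sin(a)],[-np.sin(a),np.cos(a)]])
for us,ut in [((210,100),(242,215)),((295,63),(240,112))]:
    p,e=tri(c,np.array(us)/5+[130,100],s,np.array(ut)/5+[60,130]); print('mug',p.round(3),e.round(4),(M@(p[:2]-C)).round(3))
for ut in [(343,240),(285,285),(340,140),(232,410),(180,460)]:
    p=onz(s,np.array(ut)/5+[60,130],0); print('base',p.round(3),(M@(p[:2]-C)).round(3))
# start TCP for plain flap: case x -50, y +215
for cx,cy in [(-.045,.215),(-.045,.19),(-.045,.10),(-.045,.03)]: print(cx,cy,(C+M.T@[cx,cy]).round(4))
E
```

```text
mug [0.595 0.435 0.124] 0.0014 [0.127 0.309]
mug [0.665 0.439 0.125] 0.0025 [0.197 0.303]
base [0.594 0.4   0.   ] [0.12  0.275]
base [0.561 0.441 0.   ] [0.093 0.321]
base [0.667 0.406 0.   ] [0.193 0.269]
base [0.47  0.475 0.   ] [0.009 0.368]
base [0.434 0.511 0.   ] [-0.021  0.409]
-0.045 0.215 [0.4405 0.3148]
-0.045 0.19 [0.4444 0.2901]
-0.045 0.1 [0.4585 0.2012]
-0.045 0.03 [0.4695 0.1321]
```

```bash
cat >> h.py <<'E'
C=np.array([.5186,.1095]);_a=np.radians(9);M=np.array([[np.cos(_a),np.sin(_a)],[-np.sin(_a),np.cos(_a)]])
def where():
    o=ctrl.get_obs(); print('case xyz mm',(M@(o['tool_pos'][:2]-C)*1000).round(1),(o['tool_pos'][2]*1000).round(1),o['orientation'].round(1),'F',o['force'].round(1),'t',round(o['clock'],1))
E
python3 -c "
from h import *
where();go([0.4405,0.3148,0.30],-81)"
```

```text
case xyz mm [-0.2 70. ] 300.1 [-180.    -0.   -81.1] F [-1.4  0.   0.2] t 21.6
at [0.5074 0.1786 0.3001] [-1.800e+02 -1.000e-02 -8.109e+01] t 21.65
shift [-1.449e-01  4.500e-02  1.000e-04] turn [-0.     -0.0001 -0.0016]
```

```bash
python3 -m pendant '[[-0.05,0.015,0,0,0,0,-1],[-0.1,0.03,0,0,0,0,-1],[-0.147,0.045,0,0,0,0,-1],[-0.147,0.045,0,0,0,0,-1],[-0.147,0.045,0.05,0,0,0,-1],[-0.147,0.045,0.1,0,0,0,-1],[-0.147,0.045,0.14,0,0,0,-1],[-0.147,0.045,0.16,0,0,0,-1],[-0.147,0.045,0.16,0,0,0,-1]]'; python3 - <<'E'
from h import *
where()
s=cam("scene"); crop(s,100,60,260,240,3.3,"s7.png")
s=cam("wrist"); cv2.imwrite("pics/w12.png",s['image'])
E
```

```text
clock: 22.78
tool_pos: [0.4397, 0.3158, 0.1386]
orientation: [179.9, -0.1, -81.1]
force: [0.5, -0.1, 0.6]
opening: 0.0001
case xyz mm [-45.6 216.1] 138.6 [ 1.799e+02 -1.000e-01 -8.110e+01] F [ 0.5 -0.1  0.6] t 22.8
```

View pics/s7.png

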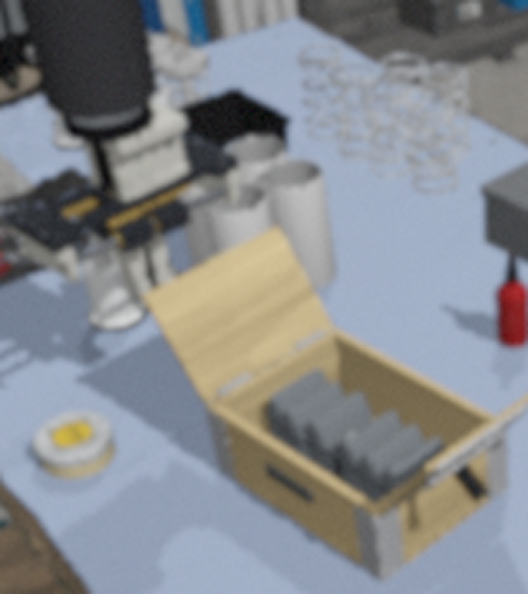

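View pics/w12.png

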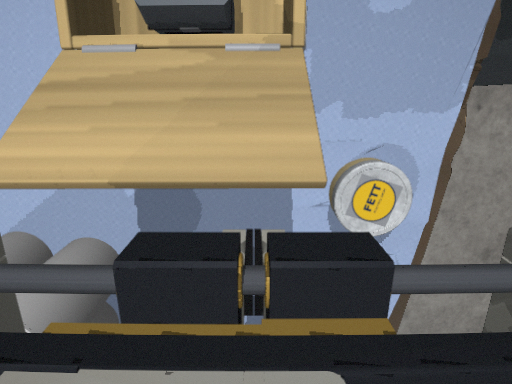

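The fingers are shut and behind the flap edge, clear of mugs and tin. Pushing the flap up.

```bash
python3 -m pendant '[[0.015,0,0,0,0,0,-1],[0.03,0,0,0,0,0,-1],[0.045,0,-0.002,0,0,0,-1],[0.06,0,-0.004,0,0,0,-1],[0.075,0,-0.006,0,0,0,-1],[0.09,0,-0.008,0,0,0,-1],[0.1,0,-0.01,0,0,0,-1],[0.1,0,-0.01,0,0,0,-1]]'; python3 - <<'E'
from h import *
where()
s=cam("scene"); crop(s,100,60,260,240,3.3,"s8.png")
E
```

```text
clock: 23.88
tool_pos: [0.4552, 0.2178, 0.1499]
orientation: [179.9, -0.0, -81.1]
force: [-0.3, 0.2, 0.0]
opening: 0.0006
case xyz mm [-45.7 116.8] 149.9 [179.9  -0.  -81.1] F [-0.3  0.2  0. ] t 23.9
```

View pics/s8.png

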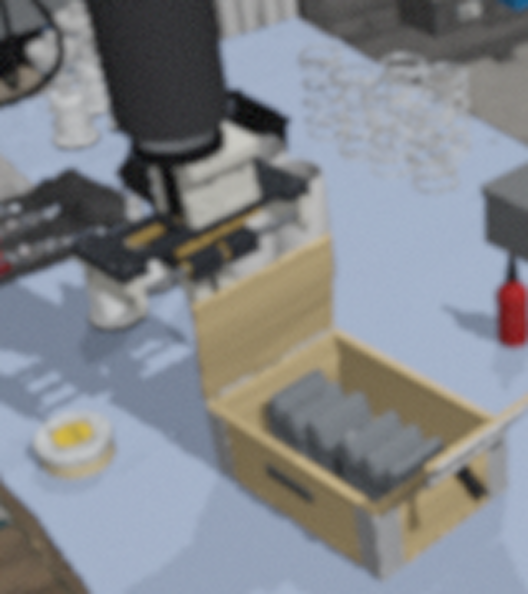

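The flap is upright. Now following the arc down.

```bash
python3 -m pendant '[[0.017,0,-0.002,0,0,0,-1],[0.034,0,-0.002,0,0,0,-1],[0.045,0,0.003,0,0,0,-1],[0.052,0,0.009,0,0,0,-1],[0.059,0,0.017,0,0,0,-1],[0.065,0,0.025,0,0,0,-1],[0.07,0,0.033,0,0,0,-1],[0.075,0,0.042,0,0,0,-1],[0.078,0,0.053,0,0,0,-1],[0.079,0,0.06,0,0,0,-1],[0.079,0,0.06,0,0,0,-1]]'; python3 - <<'E'
from h import *
where()
s=cam("scene"); crop(s,100,60,260,240,3.3,"s9.png")
E
```

```text
clock: 25.3
tool_pos: [0.4673, 0.1406, 0.0892]
orientation: [179.9, -0.0, -81.0]
force: [0.1, 0.5, 0.8]
opening: 0.0002
case xyz mm [-45.8  38.7] 89.2 [179.9  -0.  -81. ] F [0.1 0.5 0.8] t 25.3
```

View pics/s9.png

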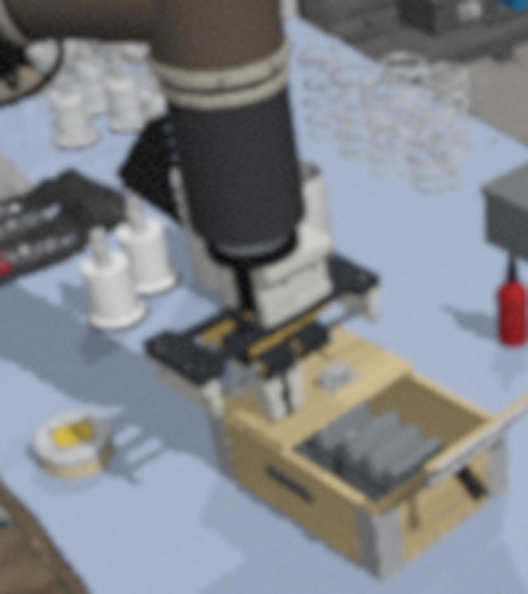

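Nearly flat; pressing further down, watching the force.

```bash
python3 -m pendant '[[0,0,0.003,0,0,0,-1],[0,0,0.005,0,0,0,-1],[0,0,0.007,0,0,0,-1],[0,0,0.007,0,0,0,-1]]'
```

```text
clock: 25.85
tool_pos: [0.4682, 0.1412, 0.0858]
orientation: [-179.9, -0.0, -80.9]
force: [-11.8, -2.3, 31.4]
opening: 0.0002
```

```bash
python3 -m pendant '[[0,0,-0.03,0,0,0,-1],[0,0,-0.09,0,0,0,-1],[0,0,-0.15,0,0,0,-1],[0,0,-0.2,0,0,0,-1],[0.05,-0.02,-0.21,0,0,0,-1],[0.1,-0.04,-0.21,0,0,0,-1],[0.15,-0.06,-0.21,0,0,0,-1],[0.2,-0.08,-0.21,0,0,0,-1],[0.25,-0.1,-0.21,0,0,0,-1],[0.268,-0.105,-0.21,0,0,0,-1],[0.268,-0.105,-0.21,0,0,0,-1]]'; python3 - <<'E'
from h import *
where()
s=cam("scene"); crop(s,130,80,320,240,4,"s10.png")
s=cam("wrist"); cv2.imwrite("pics/w13.png",s['image'])
s=cam("top"); crop(s,100,120,380,300,2.8,"t5.png")
E
```

```text
clock: 27.22
tool_pos: [0.6134, -0.1083, 0.2923]
orientation: [179.9, 0.0, -81.1]
force: [-1.3, 0.3, -0.5]
opening: 0.0009
case xyz mm [  59.6 -229.9] 292.3 [179.9   0.  -81.1] F [-1.3  0.3 -0.5] t 27.2
```

View pics/s10.png

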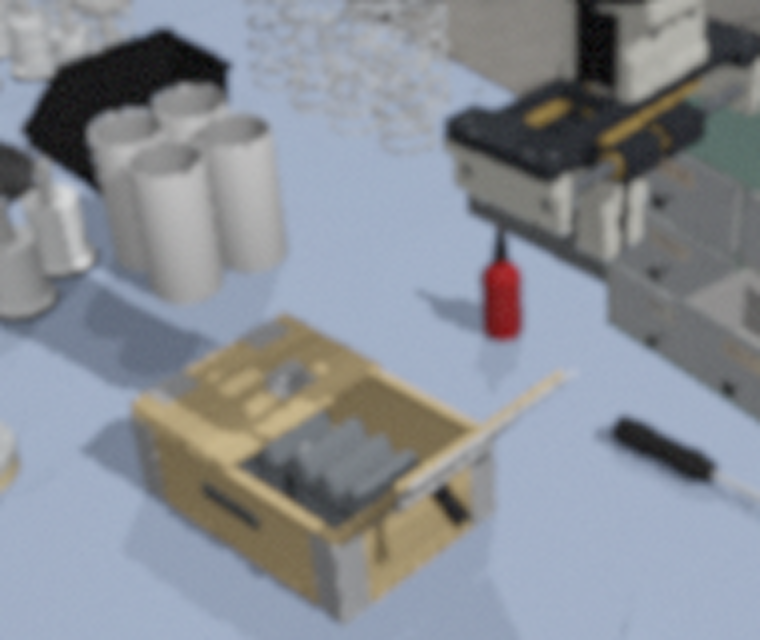

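View pics/t5.png

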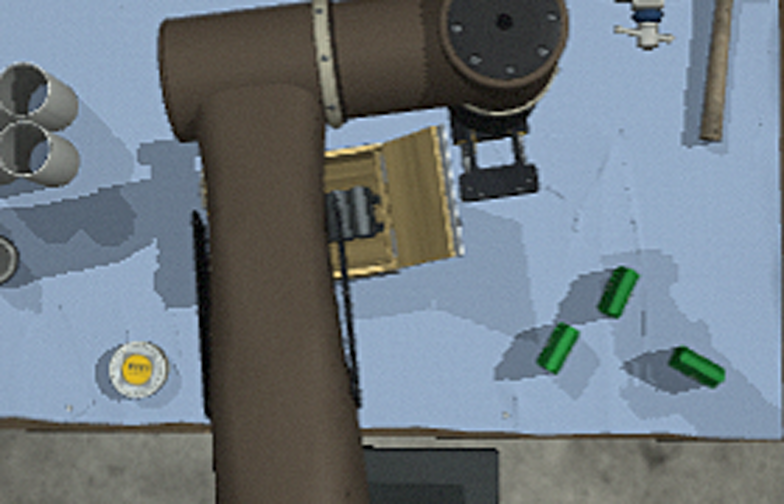

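```bash
python3 - <<'E'
from h import *
s=cam("top")
for u in [(243,125),(283,123)]: print(onz(s,u,0).round(3),onz(s,u,.1).round(3))
print(onz(s,(186,131),.1).round(3), onz(s,(262,137),.02).round(3))
w=cam("wrist")
E
```

```text
[ 0.795 -0.008  0.   ] [ 0.771 -0.011  0.1  ]
[ 0.805 -0.154  0.   ] [ 0.78  -0.148  0.1  ]
[0.747 0.183 0.1  ] [ 0.747 -0.078  0.02 ]
```

View pics/w13.png

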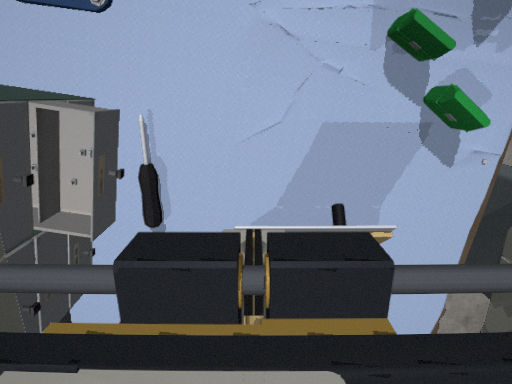

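```bash
python3 - <<'E'
from h import *
s=cam("wrist")
for u in [(238,228),(395,228)]:
  for z in (.155,.166,.175): 
    p=onz(s,u,z); print(u,z,(M@(p[:2]-C)).round(4))
im=s['image']; crop(s,200,180,420,345,3.5,"w14.png")
E
```

```text
(238, 228) 0.155 [ 0.0749 -0.1792]
(238, 228) 0.166 [ 0.0743 -0.1839]
(238, 228) 0.175 [ 0.0739 -0.1877]
(395, 228) 0.155 [-0.0824 -0.1792]
(395, 228) 0.166 [-0.0771 -0.1838]
(395, 228) 0.175 [-0.0728 -0.1876]
```

View pics/w14.png

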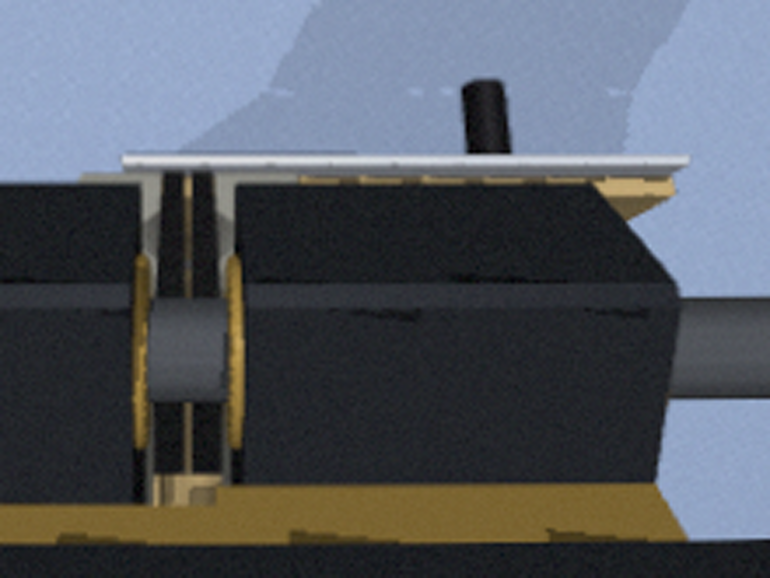

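```bash
python3 -m pendant '[[0,0,0.05,0,0,0,-1],[0,0,0.1,0,0,0,-1],[0,0,0.14,0,0,0,-1],[0,0,0.15,0,0,0,-1],[0,0,0.15,0,0,0,-1]]'; python3 -m pendant '[[-0.02,0,0,0,0,0,-1],[-0.035,0,0,0,0,0,-1],[-0.05,0,-0.002,0,0,0,-1],[-0.065,0,-0.004,0,0,0,-1],[-0.08,0,-0.006,0,0,0,-1],[-0.095,0,-0.008,0,0,0,-1],[-0.113,0,-0.01,0,0,0,-1],[-0.113,0,-0.01,0,0,0,-1]]'; python3 - <<'E'
from h import *
where()
s=cam("scene"); crop(s,130,80,320,240,4,"s11.png")
E
```

```text
clock: 28.15
tool_pos: [0.6138, -0.107, 0.1438]
orientation: [-180.0, -0.0, -81.0]
force: [-0.8, -0.7, 0.9]
opening: 0.0007
clock: 29.15
tool_pos: [0.5953, 0.006, 0.1528]
orientation: [180.0, 0.0, -80.9]
force: [0.5, 0.2, -0.3]
opening: 0.0005
case xyz mm [  59.5 -114.2] 152.8 [180.    0.  -80.9] F [ 0.5  0.2 -0.3] t 29.1
```

View pics/s11.png

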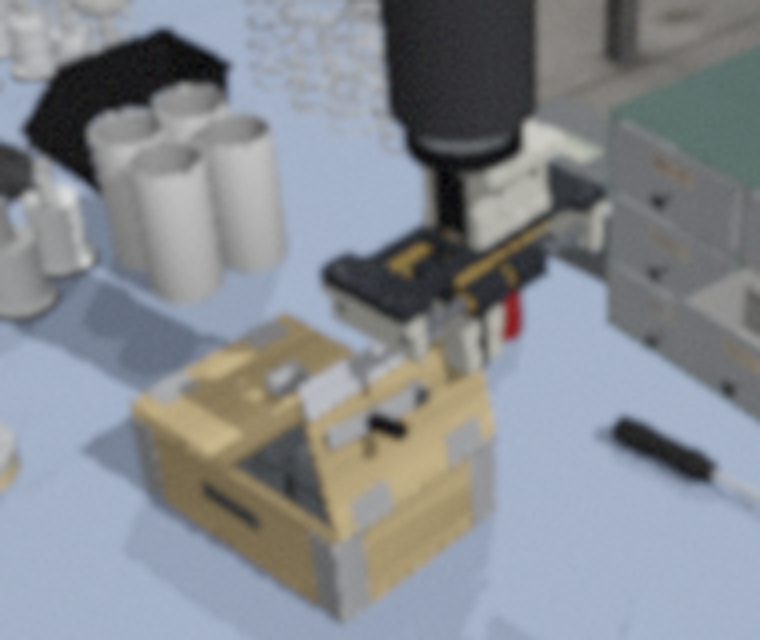

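The flap is just past upright, hook and knob clear of the fingers. Continuing down the arc.

```bash
python3 -m pendant '[[-0.016,0,0,0,0,0,-1],[-0.031,0,0.001,0,0,0,-1],[-0.042,0,0.006,0,0,0,-1],[-0.049,0,0.012,0,0,0,-1],[-0.056,0,0.02,0,0,0,-1],[-0.062,0,0.028,0,0,0,-1],[-0.067,0,0.036,0,0,0,-1],[-0.072,0,0.045,0,0,0,-1],[-0.075,0,0.055,0,0,0,-1],[-0.076,0,0.062,0,0,0,-1],[-0.076,0,0.062,0,0,0,-1]]'; python3 - <<'E'
from h import *
where()
s=cam("scene"); crop(s,130,80,320,240,4,"s12.png")
E
```

```text
clock: 30.58
tool_pos: [0.5833, 0.0792, 0.0902]
orientation: [179.9, -0.0, -81.0]
force: [-0.3, -0.5, -0.1]
opening: 0.0005
case xyz mm [ 59.2 -40. ] 90.2 [179.9  -0.  -81. ] F [-0.3 -0.5 -0.1] t 30.6
```

View pics/s12.png

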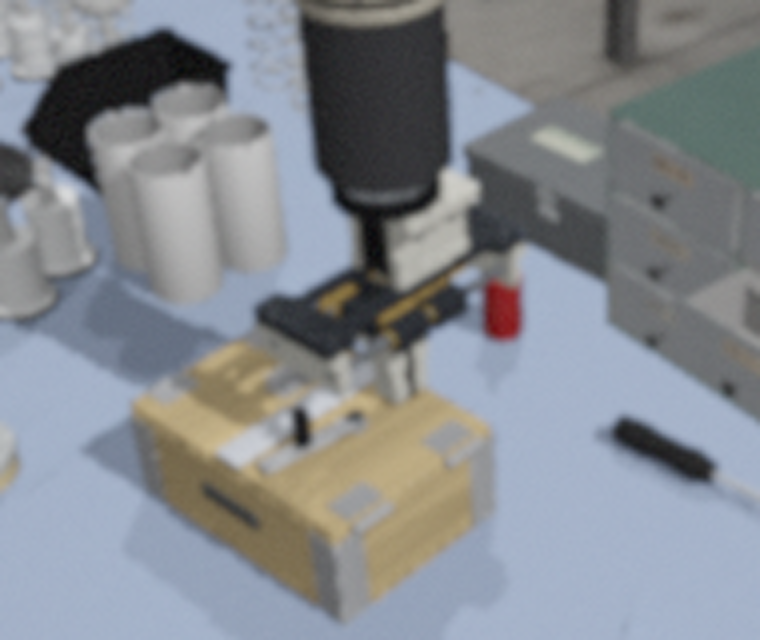

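```bash
python3 -m pendant '[[0,0,0.003,0,0,0,-1],[0,0,0.006,0,0,0,-1],[0,0,0.008,0,0,0,-1],[0,0,0.008,0,0,0,-1]]'; python3 -m pendant '[[0,0,-0.03,0,0,0,-1],[0,0,-0.08,0,0,0,-1],[0,0,-0.14,0,0,0,-1],[-0.05,0.02,-0.18,0,0,0,-1],[-0.1,0.05,-0.19,0,0,0,-0.2],[-0.12,0.07,-0.19,0,0,0,-0.2],[-0.12,0.07,-0.19,0,0,0,-0.2]]'; python3 - <<'E'
from h import *
where()
s=cam("scene"); crop(s,130,80,320,240,4,"s13.png")
s=cam("wrist"); cv2.imwrite("pics/w15.png",cv2.resize(s['image'],None,fx=1.5,fy=1.5))
E
```

```text
clock: 31.12
tool_pos: [0.5843, 0.0794, 0.086]
orientation: [-179.9, -0.0, -81.0]
force: [-8.9, 0.3, 21.8]
opening: 0.0003
clock: 32.0
tool_pos: [0.4947, 0.1881, 0.2738]
orientation: [-179.9, 0.1, -80.9]
force: [0.8, -0.4, 0.4]
opening: 0.025
case xyz mm [-11.3  81.4] 273.8 [-1.799e+02  1.000e-01 -8.090e+01] F [ 0.8 -0.4  0.4] t 32.0
```

View pics/s13.png

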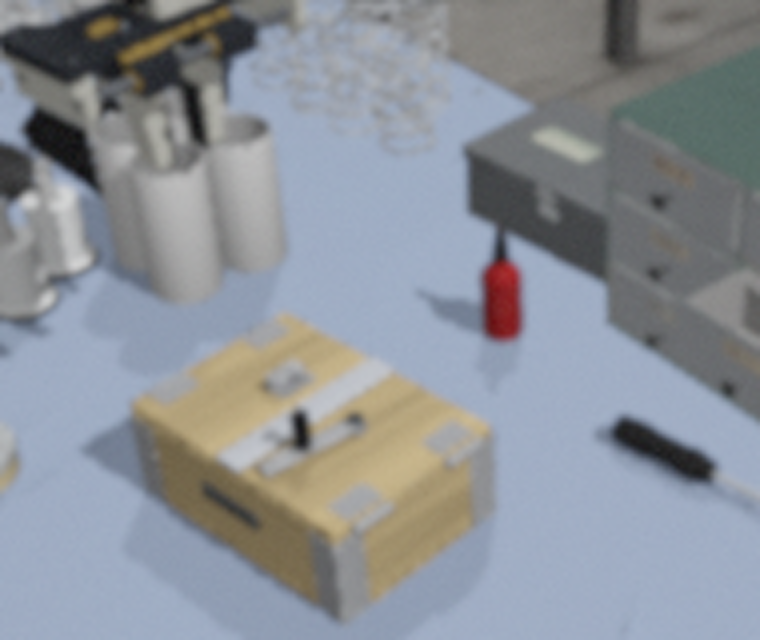

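View pics/w15.png

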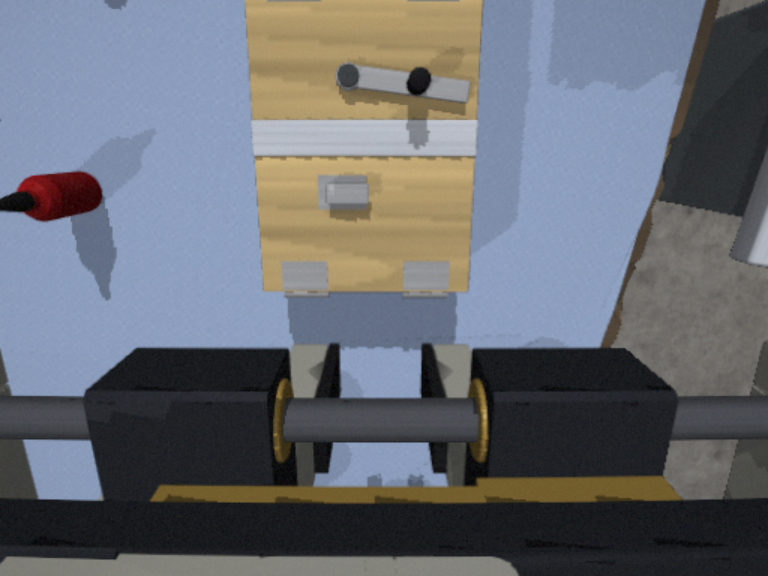

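Both flaps are flat and the lip laps over. The knob is at about (419,77), the pivot at (348,75) and the catch at (347,192), all in 1.5× pixels.

```bash
python3 - <<'E'
from h import *
s=cam("wrist"); crop(s,200,20,360,150,5,"w16.png")
for n,u,z in [('knobtop',(419,76),.124),('pivot',(348,75),.098),('catch',(347,188),.1),('hook end',(468,92),.094),('hingeL',(263,292),.086),('hingeR',(469,291),.086)]:
    p=onz(s,np.array(u)/1.5,z); print(n,p.round(4),(M@(p[:2]-C)*1000).round(1))
E
```

```text
knobtop [0.4915 0.0685 0.124 ] [-33.2 -36.3]
pivot [0.5351 0.0714 0.098 ] [ 10.3 -40.2]
catch [0.5256 0.1421 0.1   ] [12.  31.1]
hook end [0.4564 0.0687 0.094 ] [-67.9 -30.6]
hingeL [0.578  0.2292 0.086 ] [ 77.4 108.9]
hingeR [0.4256 0.2042 0.086 ] [-77.  108.1]
```

View pics/w16.png

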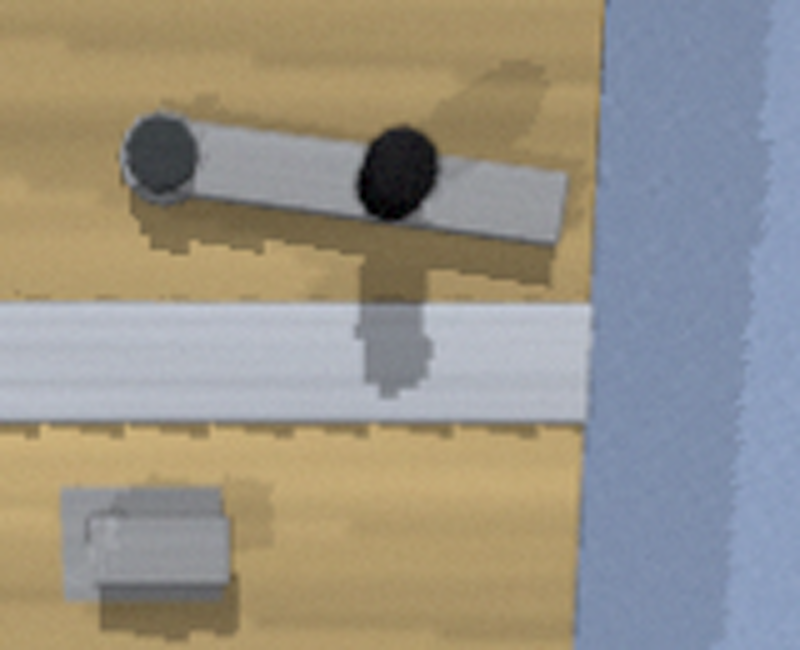

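Hook is about 0.12 rad off fully open. I'll grip the knob with the jaws along case x and drag it round its arc.

```bash
python3 -m pendant '[[0.05,0.01,0,0,0,0,-0.1],[0.1,0.02,0,0,0,0,-0.1],[0.116,0.023,0.03,0,0,0,-0.1],[0.116,0.023,0.08,0,0,0,-0.1],[0.116,0.023,0.11,0,0,0,-0.1],[0.116,0.023,0.11,0,0,0,-0.1]]'; python3 - <<'E'
from h import *
where()
s=cam("wrist"); cv2.imwrite("pics/w17.png",s['image'])
s=cam("scene"); crop(s,130,80,320,240,4,"s14.png")
E
```

```text
clock: 32.9
tool_pos: [0.4903, 0.0672, 0.1608]
orientation: [179.7, -0.1, -81.1]
force: [-0.0, 0.1, 0.3]
opening: 0.0395
case xyz mm [-34.6 -37.4] 160.8 [ 1.797e+02 -1.000e-01 -8.110e+01] F [-0.   0.1  0.3] t 32.9
```

View pics/w17.png

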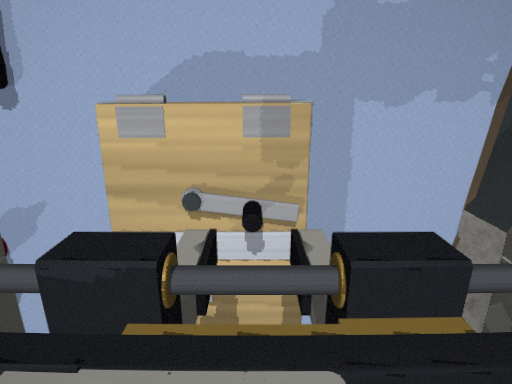

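View pics/s14.png

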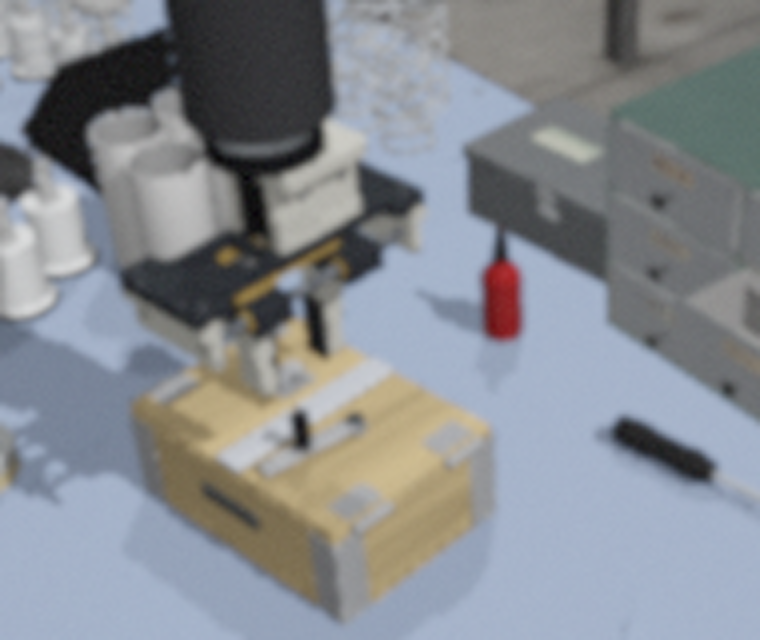

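```bash
python3 -m pendant '[[-0.002,0,0.03,0,0,0,-0.1],[-0.002,0,0.05,0,0,0,-0.1],[-0.002,0,0.058,0,0,0,-0.1],[-0.002,0,0.058,0,0,0,-0.5],[-0.002,0,0.058,0,0,0,-0.9],[-0.002,0,0.058,0,0,0,-1],[-0.002,0,0.058,0,0,0,-1]]'; python3 -c "
from h import *
where()"
```

```text
clock: 33.88
tool_pos: [0.4905, 0.0706, 0.1057]
orientation: [180.0, -0.0, -81.0]
force: [-4.3, 0.4, 5.4]
opening: 0.0127
case xyz mm [-33.8 -34.1] 105.7 [180.  -0. -81.] F [-4.3  0.4  5.4] t 33.9
```

Gripped at 12.7 mm. Swinging along the arc.

```bash
python3 -m pendant '[[-0.005,-0.001,0,0,0,0,-1],[-0.0095,-0.0023,0,0,0,0,-1],[-0.015,-0.0046,0,0,0,0,-1],[-0.0199,-0.0077,0,0,0,0,-1],[-0.0245,-0.0113,0,0,0,0,-1],[-0.0286,-0.0157,0,0,0,0,-1],[-0.032,-0.0205,0,0,0,0,-1],[-0.0349,-0.0256,0,0,0,0,-1],[-0.037,-0.0311,0,0,0,0,-1],[-0.0384,-0.0368,0,0,0,0,-1],[-0.0384,-0.0368,0,0,0,0,-1]]'; python3 - <<'E'
from h import *
where(); print(ctrl.get_obs()['opening'])
s=cam("wrist"); cv2.imwrite("pics/w18.png",s['image'])
s=cam("scene"); crop(s,130,80,320,240,4,"s15.png")
E
```

```text
clock: 35.25
tool_pos: [0.5198, 0.1159, 0.105]
orientation: [179.9, 0.1, -81.1]
force: [-10.4, 10.5, 4.5]
opening: 0.0128
case xyz mm [2.2 6.1] 105.0 [ 1.799e+02  1.000e-01 -8.110e+01] F [-10.4  10.5   4.5] t 35.2
0.012823108868816074
```

View pics/w18.png

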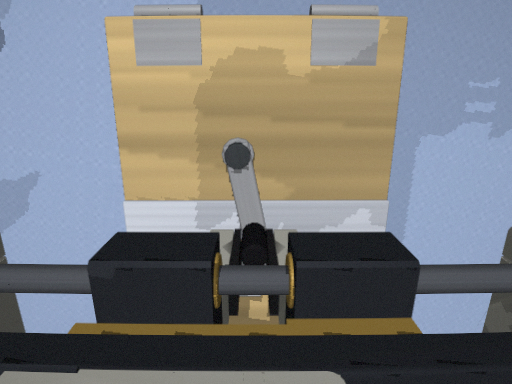

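View pics/s15.png

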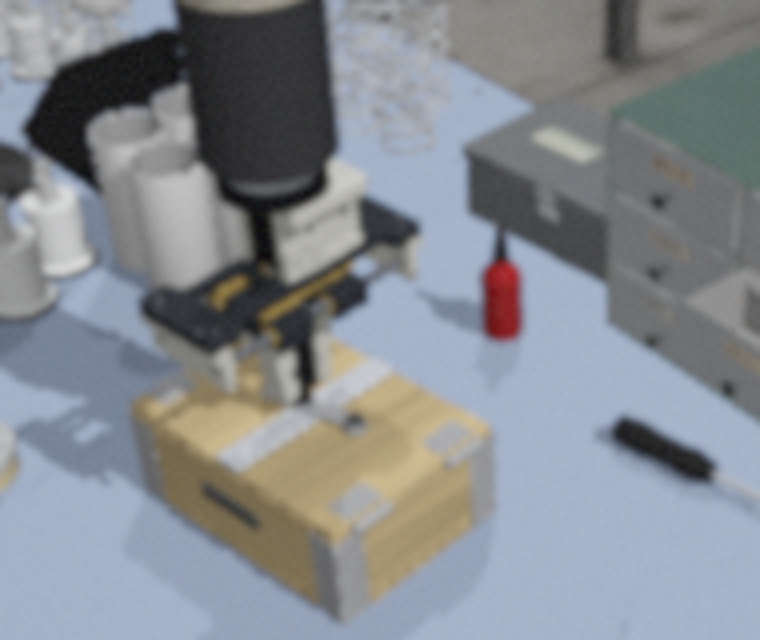

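The hook is nearly round, and the forces are small. Finishing to the stop.

```bash
python3 -m pendant '[[0.001,-0.003,0,0,0,0,-1],[0.001,-0.006,0,0,0,0,-1],[0.0015,-0.009,0,0,0,0,-1],[0.0015,-0.0105,0,0,0,0,-1],[0.0015,-0.0105,0,0,0,0,-1]]'; python3 - <<'E'
from h import *
where()
s=cam("wrist"); cv2.imwrite("pics/w19.png",s['image'])
for u,z in [((239,153),.098)]: print((M@(onz(s,u,z)[:2]-C)*1000).round(1))
E
```

```text
clock: 35.98
tool_pos: [0.529, 0.1165, 0.1049]
orientation: [179.8, 0.2, -81.1]
force: [-16.3, 15.1, 8.4]
opening: 0.0131
case xyz mm [11.4  5.3] 104.9 [179.8   0.2 -81.1] F [-16.3  15.1   8.4] t 36.0
[ 18.8 -43.4]
```

View pics/w19.png

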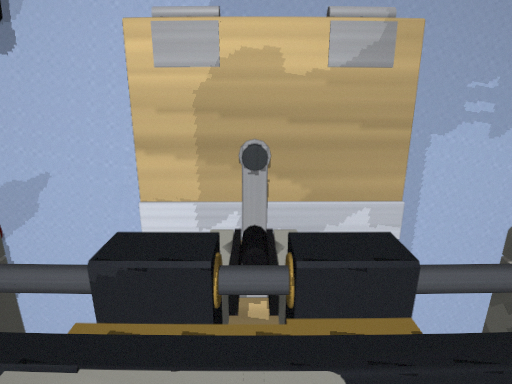

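```bash
python3 -m pendant '[[0,-0.002,0,0,0,0,-1],[0,-0.003,0,0,0,0,-1],[0,-0.003,0,0,0,0,-1]]'; python3 -m pendant '[[0,0.002,0,0,0,0,-0.6],[0,0.002,0,0,0,0,-0.2],[0,0.002,0,0,0,0,-0.2],[0,0.002,0,0,0,0,-0.2],[0,0.002,-0.03,0,0,0,-0.2],[0,0.002,-0.08,0,0,0,-0.2],[0,0.002,-0.14,0,0,0,-0.2],[-0.06,0.002,-0.18,0,0,0,-0.2],[-0.1,0.002,-0.18,0,0,0,-0.2],[-0.1,0.002,-0.18,0,0,0,-0.2]]'; python3 - <<'E'
from h import *
where()
s=cam("wrist"); cv2.imwrite("pics/w20.png",cv2.resize(s['image'],None,fx=1.5,fy=1.5))
crop(s,200,20,360,170,4,"w21.png")
s=cam("scene"); crop(s,130,80,320,240,4,"s16.png")
s=cam("top"); cv2.imwrite("pics/t6.png",s['image'])
E
```

```text
clock: 36.4
tool_pos: [0.5294, 0.1165, 0.1046]
orientation: [179.5, 0.2, -81.1]
force: [-27.0, 17.0, 15.0]
opening: 0.013
clock: 37.65
tool_pos: [0.5173, 0.216, 0.2857]
orientation: [-179.9, 0.1, -80.9]
force: [-0.6, 0.3, 0.1]
opening: 0.0345
case xyz mm [ 15.4 105.4] 285.7 [-1.799e+02  1.000e-01 -8.090e+01] F [-0.6  0.3  0.1] t 37.6
```

View pics/w20.png

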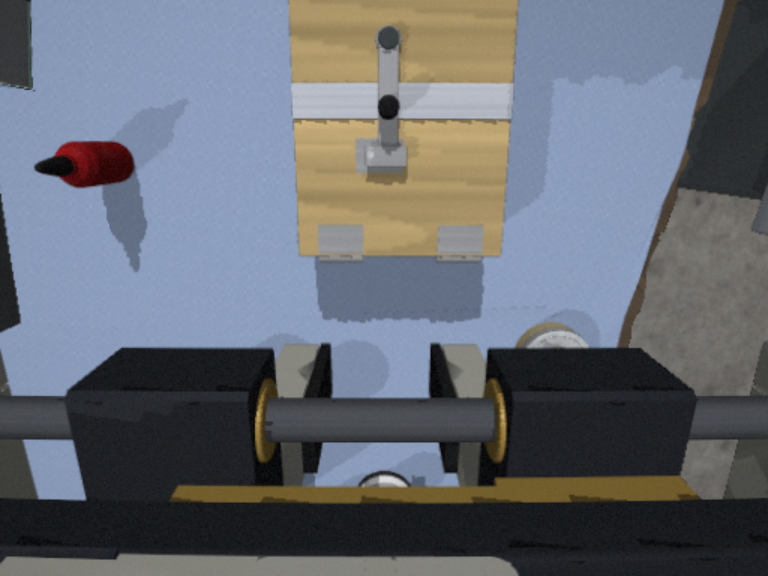

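View pics/w21.png

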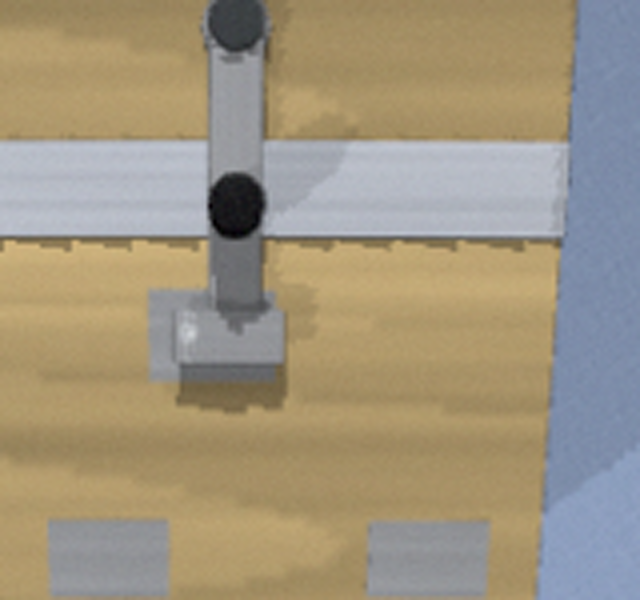

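View pics/s16.png

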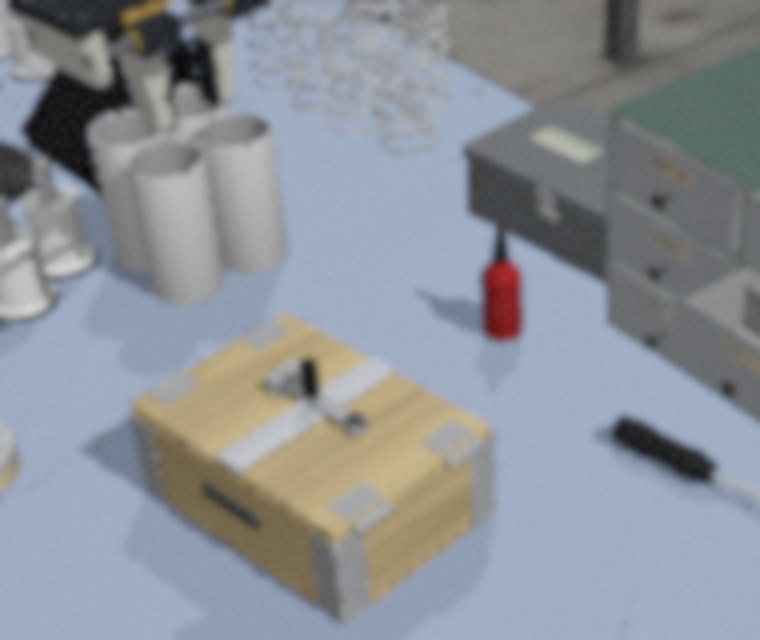

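```bash
python3 - <<'E'
from h import *
s=cam("wrist")
P=lambda u,z:(M@(onz(s,np.array(u)/4+[200,20],z)[:2]-C)*1000)
k=P((236,200),.124);p=P((237,22),.098);print(k.round(1),p.round(1),'angle rad',np.arctan2(p[0]-k[0],k[1]-p[1]).round(3))
a=P((236,60),.094);b=P((238,280),.094); print('hook axis',np.arctan2(a[0]-b[0],b[1]-a[1]).round(3))
E
```

```text
[9.3 1.3] [  8.8 -42. ] angle rad -0.013
hook axis 0.014
```

View pics/t6.png

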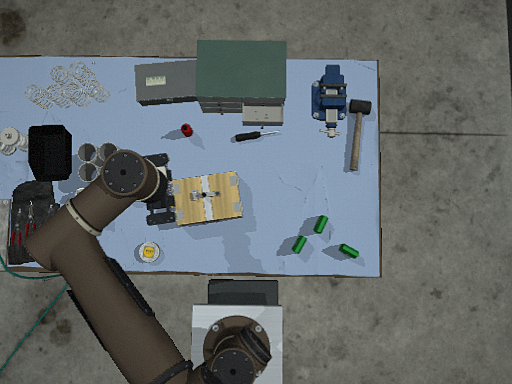

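The hook measures 0 ± 0.015 rad and is in its catch. No grey cassettes are left on the table, and the bystanders and green decoys are where they were. Handing in.

```bash
python3 -c "
from plant import ctrl
print(ctrl.close_job())"
```

```text
the job is handed in; nothing more can be done
None
```

The job is done and handed in at about 38 s. Only two loose grey cassettes were on the table, and both are now in the case, upright on its floor. One is in the +50 mm gap and the other in the −50 mm gap; the middle gap is empty. I then pressed the plain flap flat, brought the lapping flap down with its lip over it, and swung the hook into its catch.

**Last checks**
- **Cassettes:** the pictures showed both seated in line with the packed four. The arm's height at release matched the case floor.
- **Flaps:** both stopped at about 86 mm when pressed (31 N and 22 N), which is the height given for shut.
- **Hook:** measured at 0 ± 0.015 rad, with its end under the catch and the gripper clear.
- **Surroundings:** the tin, bottle, screwdriver and green look-alikes appear in the final top view where they stood. No cassette seemed to have been knocked aside during the run.
- **Disagreement:** the case centre came out 2–3 mm different along y from one view to another. That was well inside the insertion tolerance and did not affect the result.

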